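Fetch the fallen air cap from under the drying rack with a grabber

ROBOT

A 7-joint arm with a two-finger parallel gripper is mounted at the origin on the work surface. World frame = base frame: x ahead of the robot, y to its left, z up, the work surface at z = 0. Lengths are in m, angles in degrees, forces in N, time in s.
With the tool pointing down it reaches from about 0.4 to 0.9 m from the base axis. Payload 5.5 kg.
Tool frame: the origin (TCP) lies midway between the tips of the shut fingers; the grasp point (between the pads) lies 19 mm behind it (r.grasp_offset is the distance from the TCP to the grasp point, in m); y points along the fingers, z is the direction in which the jaws open and shut, and the axes are right-handed (so a half turn about y gives the same grasp; the last joint's range is limited). The gripper opens to 85 mm and grips with 20 to 120 N. Pads are 22 mm wide; open, the fingers measure 114 mm over their backs; the gripper's body (76 mm by 85 mm) begins 54 mm behind the grasp point. The pads swing forward as they close: fully open they stand 13 mm farther back than shut.
Start: joints at [90.825, 28.699, -24.465, 88.831, 12.651, 65.22, -12.049], TCP at [0.16, -0.63, 0.231] pointing down, gripper open.
Joint ranges: [-164.97, 164.97], [-17.58, 116.51], [-87.97, 89.64], [11.32, 138.91], [-80.73, 260.73], [10.89, 115.49], [-147.41, 147.41]. Speed limits (degrees/s): [147.25, 147.25, 180, 180, 180, 180, 180].

INTERFACE

Orientations are given as a 3x3 rotation matrix whose columns are the frame's x, y, z axes.
In Python, from bench import r gives the robot as it stands.
- The arm moves only by the tool apply_moves, never from a script. Its argument "rows" is a list of rows, each a list of 3 entries, a list of its own where there are three numbers: the shift along the tool's x, y, z in units of 40 mm (1.0 is 40 mm), then the turn, a rotation vector about the tool's x, y, z in units of 5 degrees (1.0 is 5 degrees), then the opening, from 0 (shut) to 1 (fully open). A call has 1 to 10 rows; each row is the pose to reach, as a shift and turn from the pose measured when the call began, along the tool's axes at that moment; what a row does not reach only later rows make up. A row lasts 1/8 s, in which the tool goes at most 62.5 mm and 10.7 degrees, less where a joint would pass 70% of its speed; a pose out of reach is approached as far as the arm can. A call with a gripper value outside its range is refused whole. The fingers move at their own pace and stop on an object; the grip force is fixed at half the most. Time passes only in rows, so rows that repeat a pose let the fingers close. It gives the time, the measured TCP pose, the force and the opening at its end, in the units of the state.
- r.state(): the state, without advancing time (a new reading comes with each control period).
- r.camera(name): name is "scene" or "side" or "wrist"; returns a dict with "image" (420x560x3 uint8, red, green, blue), "vfov" (degrees; the focal length in pixels is half the picture's height over the tangent of half this angle, whatever the lens; pixels are square), "cx", "cy" (the principal point, pixels), "world_from_camera" (4x4, takes a point from camera to world coordinates). Camera axes: x right, y down, z forward; pixel columns grow to the right and rows downward; lengths in m; the calibration is good to about 2 mm. A picture is of the moment at which its call begins. There is no depth.
- r.finish_job(): hands the job in, once; it reports no verdict.
The state is a dict: "clock": time; "joint_positions": joint angles; "joint_vel": joint speeds; "joint_torque": joint torques, N m; "ee_pos": TCP position; "tcp_rot": TCP orientation; "wrist_force": force on the tool from outside, world axes, zero at the start; "ft_torque": the same for the moment, N m; "gripper_width": finger opening in m.
Only numpy, scipy, OpenCV 4.12 (cv2) and the standard library are available. Lean on these libraries where they do the work, as an engineer would, in place of code of your own. Each camera call takes 0.05 s, during which the arm holds its last target.

TASK

A spray gun's round brass air cap has fallen under the low drying rack: take the bench grabber by its grip, reach its jaws into the gap, squeeze the trigger so that they close on the cap, and draw it out. Lift it with the grabber into the parts tray and set it down upright without dropping it, never touching the cap with the gripper itself. Then stand the grabber on its feet on the bench, clear of the rack, the tray and the cap, let go, and leave everything else where it was.

Things in the scene. Friction and masses are not known exactly. Their poses are not given: they have to be found in the camera images.
- grabber: Bench grabber (reacher), 315 mm long, 0.25 kg, standing on its feet, pistol grip up. Origin on the underside of the feet below the grip; x forward along the shaft to the jaws, z up. Heavy rubber rear foot 60 wide, x -57 to +1, 12 mm high, so it balances near the grip; front foot 30 wide, x 75 to 89. Shaft 12 mm round, axis 22 mm high, x -55 to 115.
- grab_grip (a point): Grip, 72 mm above the grabber's origin, same axes. Black fixed post: 24 wide, rear face at x -28, up to 94 mm high. Grey trigger ahead of it: 24 wide, front face at x +28, 34 to 92 mm high. Take it from above, one finger behind the post, one before the trigger (56 mm). Only the trigger yields, so evenly closing fingers shift the tool forward by half the trigger's travel.
- trigger (a joint): Trigger travel in m, 0 released to 0.013 squeezed (toward the post). Spring: 7 N at 0, 10 N at 0.013, so a squeeze of 2 to 3 mm holds the tool with the jaws still nearly open. Both jaws close together: the pads' gap, 60 mm released (54 at the mouth), loses 3.1 mm per mm; they meet the cap at about 8.5 mm. Of force beyond the spring's each jaw gets 0.3: squeeze with 18 to 30 N and keep it so.
- grab_jaws (a point): Point midway between the jaw pads: 185 mm ahead of the grabber's origin, 17 mm above its underside; same axes. The cap should be here when the jaws close. The open jaws measure 85 mm over their outsides. Carried or turned quickly, the tool sways in the fingers.
- jaw_left: Left jaw (+y of the grabber): aluminium arm with a hollowed rubber pad, 6 to 28 mm above the grabber's underside, 171 to 202 mm ahead of its origin. Origin at its pivot, 115 mm ahead of the grabber's origin, 12 mm left, 22 mm high.
- jaw_right: Right jaw, the mirror image of the left.
- rack: Fixed low wire drying rack, 180 deep (x) by 260 wide (y), top of its wires 53 mm high, on 10 mm corner legs (feet 16 mm) at x +-90, y +-130 mm. The gap beneath is 46 mm high. Origin on the bench below its centre; the open front is the -x side (edge at x -94 mm): push in along +x. A plate closes the back.
- air_cap: Brass spray-gun air cap lying under the rack: round body 32 mm in diameter, straight-sided to 19 mm, 24 mm high, with two small horns on top reaching 32 mm; about 0.05 kg. Origin at the centre of its underside, z up through the horns.
- tray: Fixed empty parts tray of sheet steel, 150 by 150 mm outside, walls 4 mm thick and 16 mm high, floor 4 mm thick. Origin on the bench below its centre, axes along its sides.
- coupling: Brass hose coupling lying under the rack beside the air cap, about 47 mm long and 22 mm thick: leave it.
- cup_lid: Round white plastic lid, 48 mm in diameter, 14 mm high, lying on top of the rack: leave it.
- mix_cup: White plastic mixing cup, 72 mm across, 85 mm high, origin under its centre: leave it.
- wrench: Steel wrench lying on the bench to the right of the tray: leave it.
- nozzle: Small steel nozzle, 24 mm in diameter, 26 mm high, standing on the bench: leave it.
- paint_tin: Plain steel paint tin, 84 mm across, 100 mm high: leave it.
- brush: Brush lying on the bench: leave it.
Mind the look-alikes: they are no part of the job. What is shaped like the air_cap but pink or red is not meant.

How it is judged:
By the outcome, as a careful person would: the job done as asked, in the order asked, and still so for the second after the job is handed in, with the robot touching nothing.
It also fails if it takes over 69 s, if anything falls off the work surface, if the arm or the gripper's body presses on something with over 40 N, if the wrist force passes 120 N, or if a joint passes its speed limit or range.

## Working session

There is one attempt and no reset: what is moved stays moved. The work goes in short steps, Python scripts to look and compute and a tool call to move; the robot and the scene stay as the last step left them, time stands still between calls to the robot, and variables do not carry over. Pictures are saved under pics/ and viewed, and the job is handed in when it is done.

Besides the shell and the picture viewer there is one more tool, called after "Emit:" as name(argument=value, ...) on one line, values as JSON. apply_moves: Moves the arm, as the interface text tells. Its arguments: {"type":"object","properties":{"rows":{"type":"array","items":{"type":"array"}}},"required":["rows"]}

```bash
mkdir -p pics; ls
python3 - <<'E'
from bench import r
import cv2
s=r.state();print(s['clock'],s['ee_pos'],s['tcp_rot'],s['gripper_width'],r.grasp_offset)
for n in ['scene','side','wrist']:
    c=r.camera(n);cv2.imwrite(f'pics/{n}0.png',c['image'][...,::-1]);print(n,c['vfov'],c['cx'],c['cy'],c['world_from_camera'])
E
```

```text
pics
0.0 [ 0.15983542 -0.62933017  0.23027082] [[-9.69203009e-01 -4.05712914e-04  2.46262792e-01]
 [-2.46263116e-01  1.88523023e-03 -9.69201178e-01]
 [-7.10446277e-05 -9.99998141e-01 -1.92708294e-03]] 0.08511532792501787 0.0187
scene 48.6884420481902 281.0320223977787 206.52328427197895 [[-0.60816131  0.68901046 -0.39421365  1.04258707]
 [ 0.79369546  0.51922806 -0.31693806  0.33743556]
 [-0.01368686 -0.50563505 -0.8626389   1.034625  ]
 [ 0.          0.          0.          1.        ]]
side 45.32133311263847 288.3038227529519 210.55606623161972 [[-0.97718915 -0.12977556  0.16810612  0.39230376]
 [-0.2120447   0.55237364 -0.80617641  0.94307051]
 [ 0.01176461 -0.82343286 -0.56729174  0.74083933]
 [ 0.          0.          0.          1.        ]]
wrist 71.66544114078772 278.75060931153484 208.64677890643495 [[ 0.24618749 -0.92965752 -0.27409601  0.23027303]
 [-0.96922148 -0.23648831 -0.06843248 -0.61284627]
 [-0.00120173  0.28250696 -0.9592645   0.37286936]
 [ 0.          0.          0.          1.        ]]
```

View pics/scene0.png

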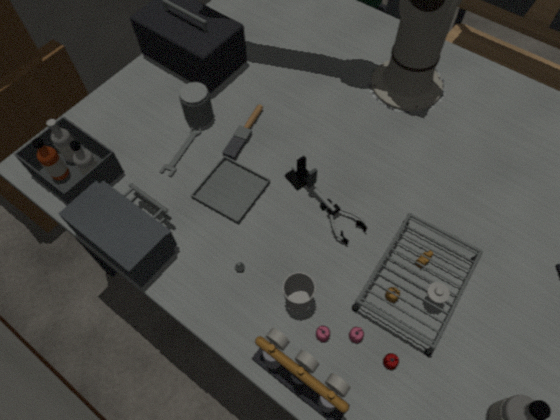

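View pics/side0.png

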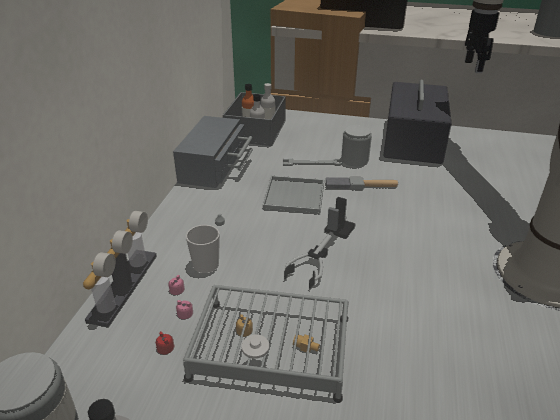

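View pics/wrist0.png

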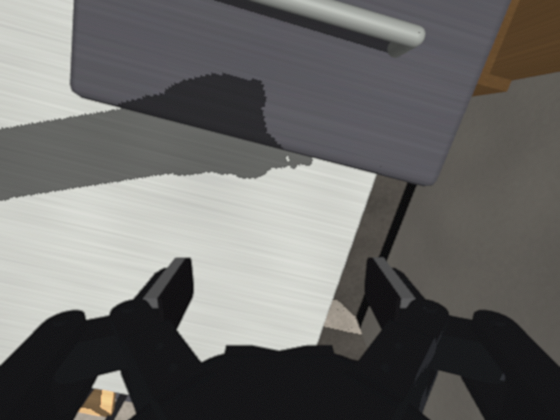

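```bash
cat > h.py <<'E'
import numpy as np,cv2
from bench import r
def crop(c,x0,y0,x1,y1,name,k=None):
    im=c['image'][y0:y1,x0:x1,::-1]
    k=k or min(800/(x1-x0),600/(y1-y0))
    im=cv2.resize(im,None,fx=k,fy=k,interpolation=cv2.INTER_CUBIC)
    im=np.clip(im.astype(float)*1.5,0,255).astype(np.uint8)
    # ticks every 10px
    for x in range((x0+9)//10*10,x1,10):
        X=int((x-x0)*k);cv2.line(im,(X,0),(X,6),(0,255,255),1)
        if x%20==0: cv2.putText(im,str(x),(X-10,16),0,.35,(0,255,255),1)
    for y in range((y0+9)//10*10,y1,10):
        Y=int((y-y0)*k);cv2.line(im,(0,Y),(6,Y),(0,255,255),1)
        if y%20==0: cv2.putText(im,str(y),(8,Y+4),0,.35,(0,255,255),1)
    cv2.imwrite('pics/'+name,im)
def f(c): return c['image'].shape[0]/2/np.tan(np.radians(c['vfov']/2))
def ray(c,u,v):
    F=f(c);d=np.array([(u-c['cx'])/F,(v-c['cy'])/F,1]);M=c['world_from_camera']
    return M[:3,3],M[:3,:3]@d
def at(c,u,v,z):
    o,d=ray(c,u,v);return o+d*(z-o[2])/d[2]
def proj(c,p):
    M=c['world_from_camera'];q=M[:3,:3].T@(np.array(p)-M[:3,3]);F=f(c)
    return np.array([c['cx']+F*q[0]/q[2],c['cy']+F*q[1]/q[2]])
def tri(c1,p1,c2,p2):
    A=[];b=[]
    o1,d1=ray(c1,*p1);o2,d2=ray(c2,*p2)
    S=np.stack([d1,-d2],1);t=np.linalg.lstsq(S,o2-o1,rcond=None)[0]
    a=o1+d1*t[0];e=o2+d2*t[1];return (a+e)/2,np.linalg.norm(a-e)
E
python3 - <<'E'
from h import *
import pickle
a=r.camera('scene');b=r.camera('side');pickle.dump((a,b),open('c0.pkl','wb'))
crop(a,340,200,500,360,'s1.png');crop(a,270,140,390,260,'s2.png')
crop(b,170,270,370,410,'d1.png');crop(b,260,180,380,300,'d2.png')
E
```

```text
(no output)
```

View pics/s1.png

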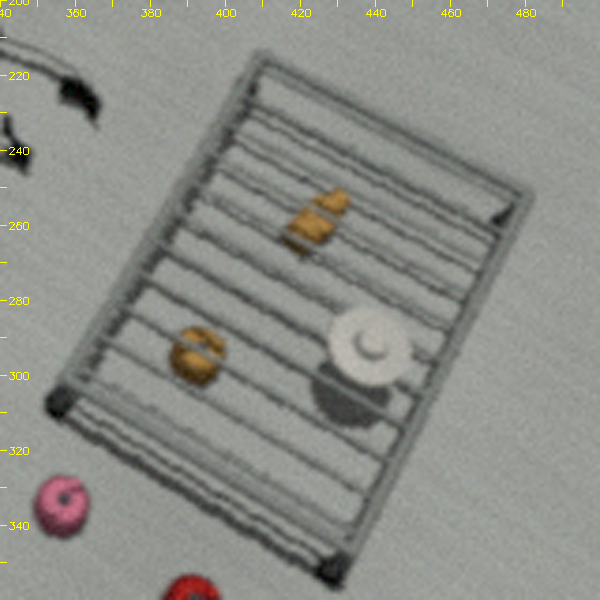

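View pics/s2.png

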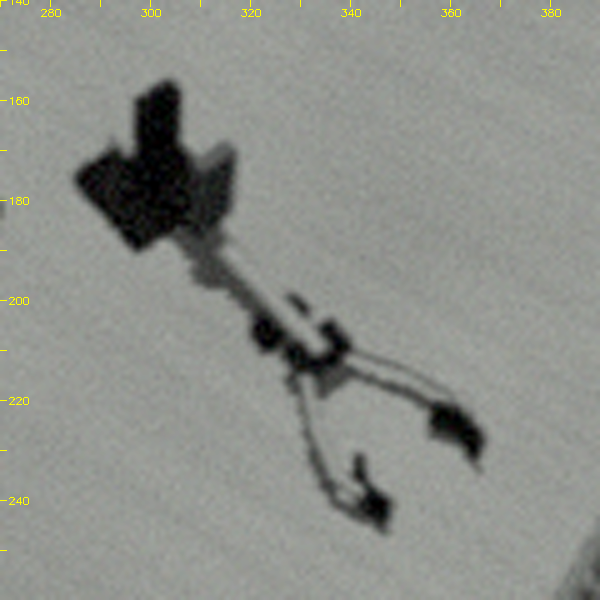

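View pics/d1.png

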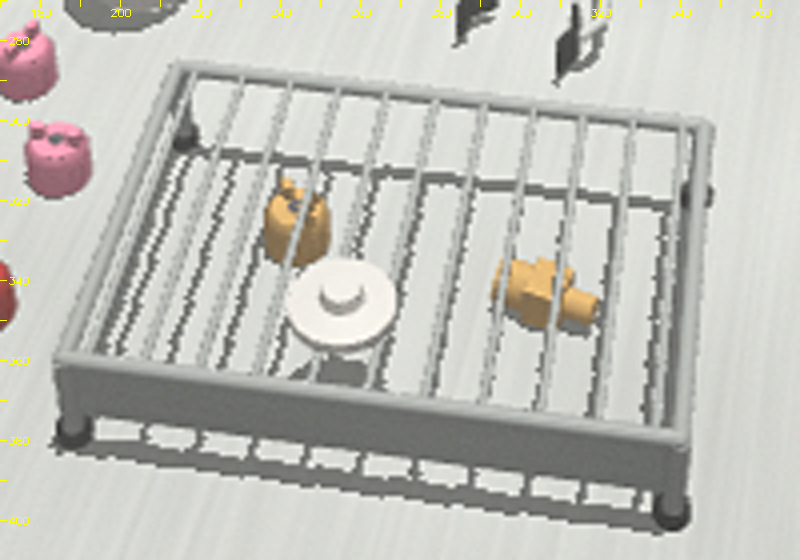

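View pics/d2.png

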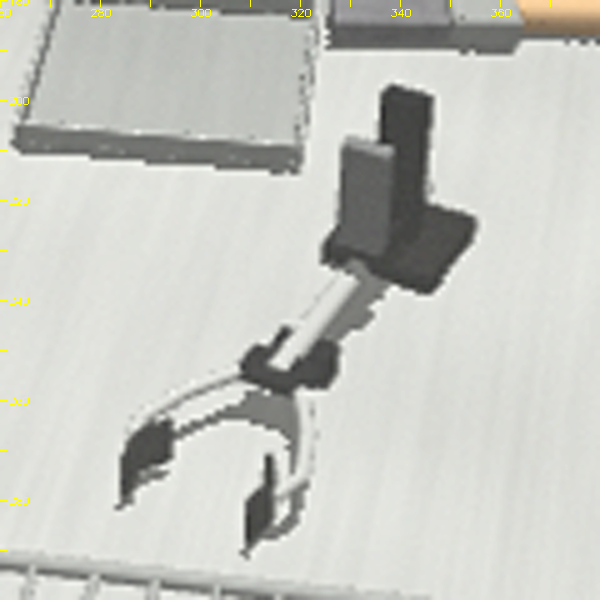

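```bash
cat > fit.py <<'E'
from h import *
import pickle
from scipy.optimize import least_squares
a,b=pickle.load(open('c0.pkl','rb'))
def T(p,P):
    c,s=np.cos(p[2]),np.sin(p[2]);return np.array([p[0]+c*P[0]-s*P[1],p[1]+s*P[0]+c*P[1],P[2]])
def fit(pts,p0):
    g=lambda p:np.concatenate([proj(c,T(p,P))-uv for c,P,uv in pts])
    s=least_squares(g,p0,loss='soft_l1');print(s.x[:2].round(4),np.degrees(s.x[2]).round(2));print(g(s.x).reshape(-1,2).round(1).tolist());return s.x
S=lambda x,y:np.array([340+x/3.75,200+y/3.75]); G=lambda x,y:np.array([270+x/5,140+y/5])
D=lambda x,y:np.array([170+x/4,270+y/4]); E=lambda x,y:np.array([260+x/5,180+y/5])
print('rack corners side',[at(b,*D(*q),.053).round(4).tolist() for q in [(175,63),(708,122),(58,358),(690,440)]])
print('scene',[at(a,*S(*q),.053).round(4).tolist() for q in [(260,55),(65,385),(530,195),(345,545)]])
print('cap', at(b,*D(297,252),0), at(a,*S(195,360),.012),at(a,*S(200,347),.024))
print('coupling', at(b,*D(545,300),.011), at(a,*S(315,222),.011))
g=[(b,(-57,30,12),E(475,213)),(b,(1,30,12),E(432,278)),(b,(1,30,0),E(435,293)),
 (a,(-57,30,12),G(115,140)),(a,(-57,-30,12),G(75,177)),(a,(1,-30,0),G(138,250)),
 (b,(202,30,6),E(247,555)),(b,(202,-30,6),E(120,508))]
g=[(c,np.array(P)/1000,u) for c,P,u in g]
print('grabber');fit(g,[.5,-.1,.8])
E
python3 fit.py
```

```text
rack corners side [[0.684, 0.2552, 0.053], [0.4221, 0.2369, 0.053], [0.6724, 0.4368, 0.053], [0.4079, 0.4187, 0.053]]
scene [[0.4255, 0.2383, 0.053], [0.6868, 0.2576, 0.053], [0.4127, 0.4192, 0.053], [0.6705, 0.4305, 0.053]]
cap [0.60633449 0.31366218 0.        ] [0.6107864  0.30868588 0.012     ] [0.60693209 0.30722965 0.024     ]
coupling [0.48370305 0.32532522 0.011     ] [0.48511635 0.32244957 0.011     ]
grabber
[ 0.4801 -0.0279] 74.89
[[-0.1, 0.9], [-0.3, 0.5], [-1.3, 1.5], [8.5, -4.1], [-1.1, -0.1], [-0.2, 2.2], [0.5, -1.1], [0.6, -0.9]]
```

Run:
```python
from h import *
import pickle
a,b=pickle.load(open('c0.pkl','rb'))
crop(b,240,150,420,230,'d3.png');crop(a,150,90,290,230,'s3.png');crop(b,160,200,260,310,'d4.png')
```

```text
(no output)
```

View pics/d3.png

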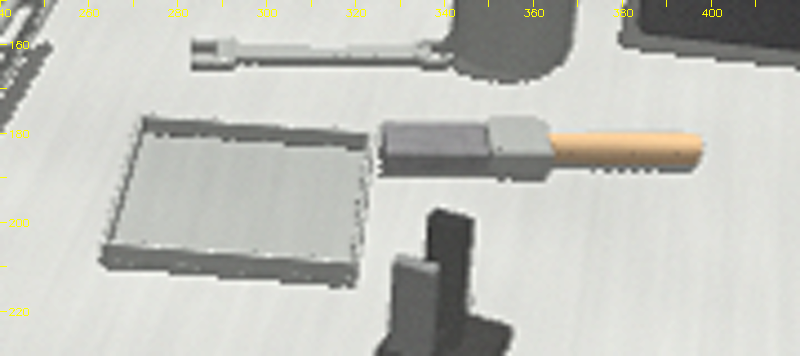

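View pics/s3.png

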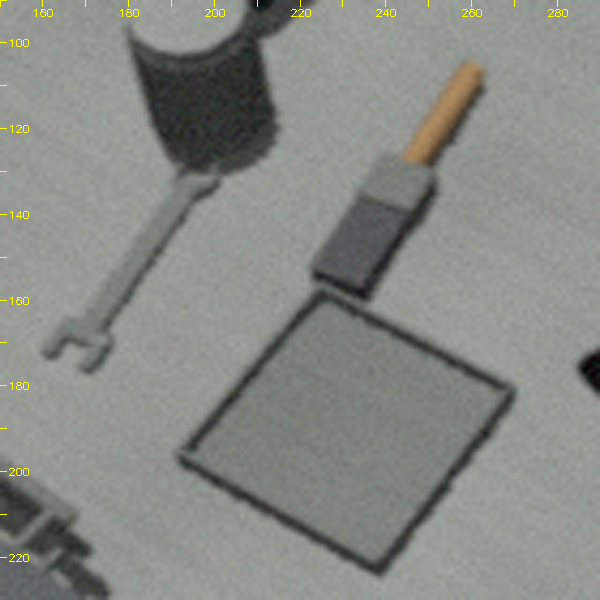

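View pics/d4.png

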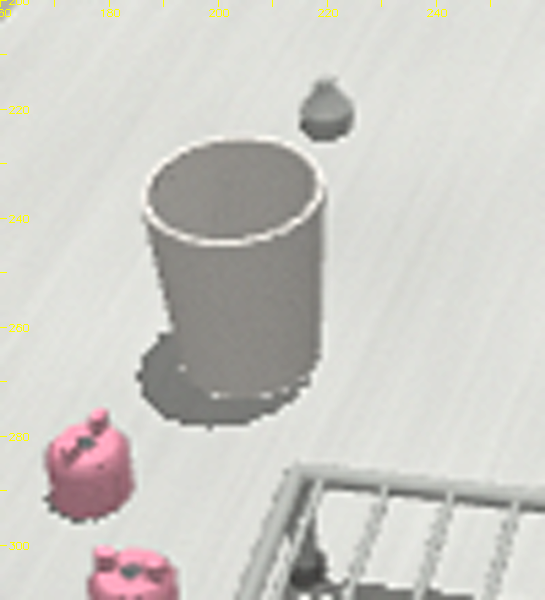

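Run:
```python
from h import *
import pickle
a,b=pickle.load(open('c0.pkl','rb'))
S=[at(a,150+x/4.286,90+y/4.286,.016)[:2] for x,y in [(325,290),(515,392),(380,572),(182,458)]]
D=[at(b,240+x/4.444,150+y/4.444,.016)[:2] for x,y in [(143,115),(370,135),(358,270),(102,250)]]
print(np.round(S,4),np.mean(S,0));print(np.round(D,4),np.mean(D,0))
for q in (S,D):
    for i in range(4): print(np.linalg.norm(q[i]-q[i-1]).round(4), np.degrees(np.arctan2(*(q[i]-q[i-1])[::-1])).round(1))
k=5.45
print('cup bottom',at(b,160+245/k,200+360/k,0)[:2],'rim',at(b,160+235/k,200+190/k,.085)[:2], at(a,299,280,.085)[:2])
print('nozzle',at(b,160+327/k,200+115/k,.008)[:2],at(a,240,267,.01)[:2])
print('brush',at(b,326,182,.01)[:2],at(b,365,185,.01)[:2],at(b,397,184,.01)[:2])
for t,z in(((0.608,0.311),0.0),): 
  # cap outline overlay
  pass
```

```text
[[ 0.5452 -0.2502]
 [ 0.5337 -0.1061]
 [ 0.6796 -0.0914]
 [ 0.6918 -0.2372]] [ 0.6125805  -0.17122311]
[[ 0.6879 -0.2451]
 [ 0.5437 -0.2542]
 [ 0.5271 -0.1049]
 [ 0.6747 -0.0911]] [ 0.60833603 -0.17381175]
0.1472 -174.9
0.1446 94.6
0.1466 5.7
0.1462 -85.2
0.1545 -85.1
0.1446 -176.4
0.1502 96.3
0.1482 5.3
cup bottom [0.74663681 0.14612204] rim [0.74476336 0.14240737] [0.73180668 0.13203348]
nozzle [ 0.76498372 -0.01437656] [ 0.7656077  -0.01553743]
brush [ 0.53609054 -0.2571689 ] [ 0.42816838 -0.26635091] [ 0.341533   -0.29233882]
```

```bash
cat >> h.py <<'E'
from scipy.spatial.transform import Rotation as Ro
def Rt(yaw):
    t=np.radians(yaw);z=np.array([np.cos(t),np.sin(t),0]);y=np.array([0,0,-1.]);return np.stack([np.cross(y,z),y,z],1)
def mv(p,yaw):
    s=r.state();R=np.array(s['tcp_rot']);p=np.array(p)
    print('t',round(s['clock'],2),'pos',np.round(s['ee_pos'],4),'yaw',np.degrees(np.arctan2(R[1,2],R[0,2])).round(2),'w',round(s['gripper_width'],4),'F',np.round(s['wrist_force'],1),'j7',round(s['joint_positions'][6],1))
    print(' shift',((R.T@(p-s['ee_pos']))/.04).round(3).tolist(),'turn',(np.degrees(Ro.from_matrix(R.T@Rt(yaw)).as_rotvec())/5).round(3).tolist())
E
python3 -c "
from h import *
mv([.48,-.028,.17],75)"
```

```text
t 0.25 pos [ 0.16   -0.6297  0.2308] yaw -75.74 w 0.0854 F [0.3 0.5 0.8] j7 -12.0
 shift [-11.458, 1.533, -12.607] turn [0.002, -30.149, -0.015]
```

Emit:
apply_moves(rows=[[[-11.46,1.53,-12.61],[0,-30.1,0],1],[[-11.46,1.53,-12.61],[0,-30.1,0],1],[[-11.46,1.53,-12.61],[0,-30.1,0],1],[[-11.46,1.53,-12.61],[0,-30.1,0],1],[[-11.46,1.53,-12.61],[0,-30.1,0],1],[[-11.46,1.53,-12.61],[0,-30.1,0],1],[[-11.46,1.53,-12.61],[0,-30.1,0],1],[[-11.46,1.53,-12.61],[0,-30.1,0],1],[[-11.46,1.53,-12.61],[0,-30.1,0],1],[[-11.46,1.53,-12.61],[0,-30.1,0],1]])

```text
clock: 1.5
ee_pos: [0.453, -0.079, 0.1756]
tcp_rot: [[0.53, 0.001, 0.848], [-0.848, -0.0, 0.53], [0.001, -1.0, 0.001]]
wrist_force: [0.6, -0.3, -0.4]
gripper_width: 0.0858
```

```bash
python3 -c "
from h import *
mv([.48,-.028,.17],75)"
```

```text
t 1.5 pos [ 0.453  -0.079   0.1756] yaw 31.98 w 0.0858 F [ 0.6 -0.3 -0.4] j7 17.6
 shift [-0.725, 0.141, 1.248] turn [-0.004, -8.605, 0.014]
```

Emit:
apply_moves(rows=[[[-0.72,0.14,1.25],[0,-8.6,0],1],[[-0.72,0.14,1.25],[0,-8.6,0],1],[[-0.72,0.14,1.25],[0,-8.6,0],1],[[-0.72,0.14,1.25],[0,-8.6,0],1],[[-0.72,0.14,1.25],[0,-8.6,0],1],[[-0.72,0.14,1.25],[0,-8.6,0],1]])

```text
clock: 2.25
ee_pos: [0.4802, -0.0283, 0.17]
tcp_rot: [[0.965, 0.001, 0.263], [-0.263, -0.0, 0.965], [0.001, -1.0, -0.0]]
wrist_force: [-1.0, -1.0, 0.6]
gripper_width: 0.0855
```

```bash
python3 -c "
from h import *
mv([.48,-.028,.17],75)
c=r.camera('wrist');crop(c,0,0,560,420,'w1.png')
for P in [(-.057,.03,.012),(-.057,-.03,.012),(.001,.03,.012),(.001,-.03,.012),(.185,0,.017),(-.028,.012,.094),(-.028,-.012,.094),(.028,.012,.092),(.028,-.012,.092)]:
  t=np.radians(74.9);p=(.4801+np.cos(t)*P[0]-np.sin(t)*P[1],-.0279+np.sin(t)*P[0]+np.cos(t)*P[1],P[2]);print(P,proj(c,p).round(1))
c=r.camera('side');crop(c,240,160,400,300,'d5.png')
"
```

```text
t 2.25 pos [ 0.4802 -0.0283  0.17  ] yaw 74.76 w 0.0855 F [-1.  -1.   0.6] j7 45.5
 shift [-0.006, -0.0, 0.006] turn [0.0, -0.048, 0.013]
(-0.057, 0.03, 0.012) [224.5 164.1]
(-0.057, -0.03, 0.012) [227.6 219.4]
(0.001, 0.03, 0.012) [280.8 164. ]
(0.001, -0.03, 0.012) [280.8 219.2]
(0.185, 0, 0.017) [457.4 193.1]
(-0.028, 0.012, 0.094) [244.2 201.6]
(-0.028, -0.012, 0.094) [245.3 230.6]
(0.028, 0.012, 0.092) [315.9 200.8]
(0.028, -0.012, 0.092) [314.9 229.5]
```

View pics/w1.png

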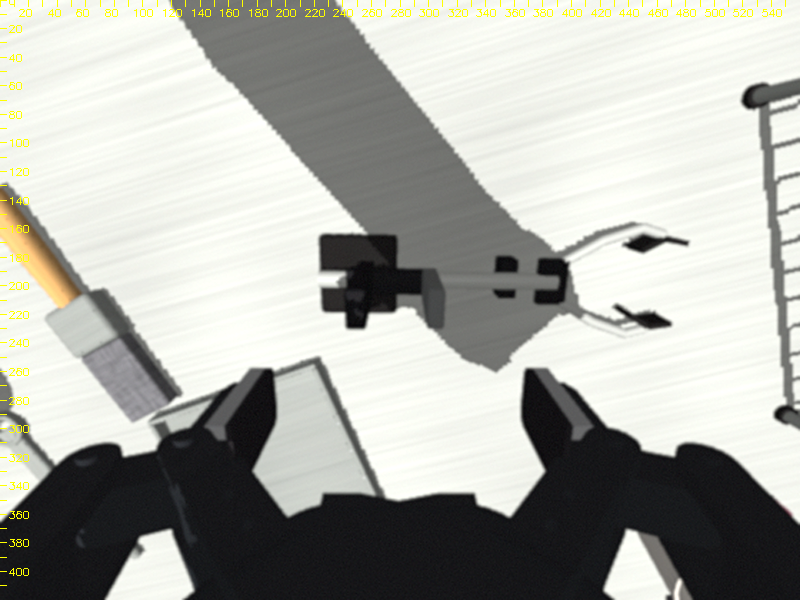

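View pics/d5.png

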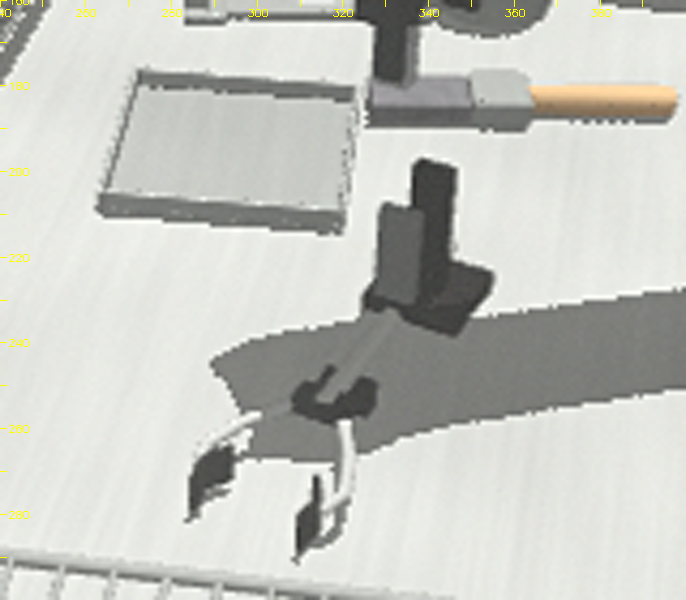

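```bash
python3 -c "
from h import *
mv([.4795,-.030,.051],74.4)"
```

```text
t 2.35 pos [ 0.4802 -0.0283  0.1701] yaw 74.83 w 0.0853 F [ 0.4 -0.   0.7] j7 45.6
 shift [-0.01, 2.977, -0.043] turn [0.005, 0.086, 0.016]
```

Emit:
apply_moves(rows=[[[-0.01,1.5,-0.04],[0,0.08,0],1],[[-0.01,2.2,-0.04],[0,0.08,0],1],[[-0.01,2.7,-0.04],[0,0.08,0],1],[[-0.01,2.98,-0.04],[0,0.08,0],1],[[-0.01,2.98,-0.04],[0,0.08,0],0.8],[[-0.01,2.98,-0.04],[0,0.08,0],0.75],[[-0.01,2.98,-0.04],[0,0.08,0],0.72]])

```text
clock: 3.22
ee_pos: [0.4802, -0.03, 0.0516]
tcp_rot: [[0.963, 0.003, 0.269], [-0.269, -0.001, 0.963], [0.003, -1.0, -0.0]]
wrist_force: [-0.1, -0.3, -0.5]
gripper_width: 0.0616
```

```bash
python3 -c "
from h import *
mv([.4795,-.030,.051],74.4)
c=r.camera('wrist');crop(c,180,100,470,320,'w2.png')
c=r.camera('side');crop(c,240,130,400,300,'d6.png')
mv([.4795,-.030,.051],74.4)
"
```

```text
t 3.23 pos [ 0.4802 -0.03    0.0516] yaw 74.4 w 0.0616 F [-0.1 -0.3 -0.5] j7 35.4
 shift [-0.016, 0.016, -0.003] turn [0.005, 0.001, 0.033]
t 3.33 pos [ 0.4799 -0.03    0.0514] yaw 74.41 w 0.0614 F [ 0.2 -0.5 -0.3] j7 35.4
 shift [-0.01, 0.011, -0.002] turn [0.006, 0.001, 0.027]
```

View pics/w2.png

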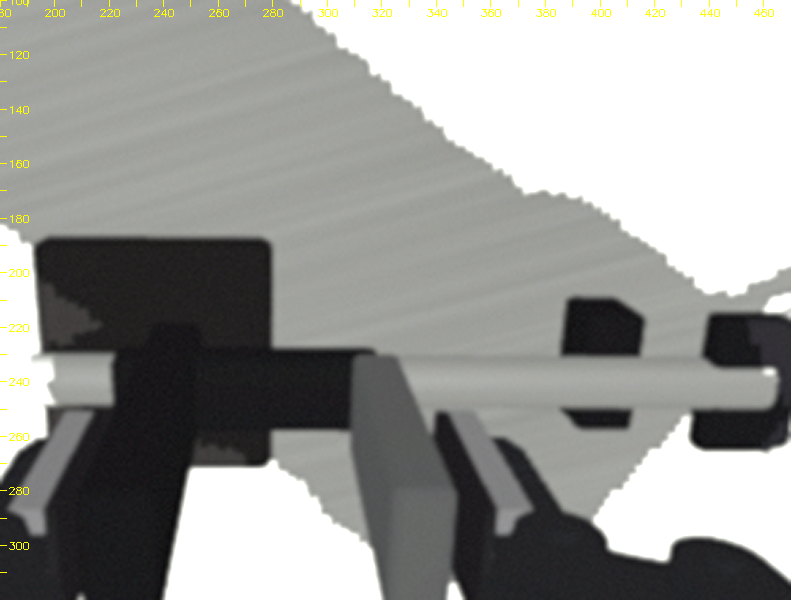

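View pics/d6.png

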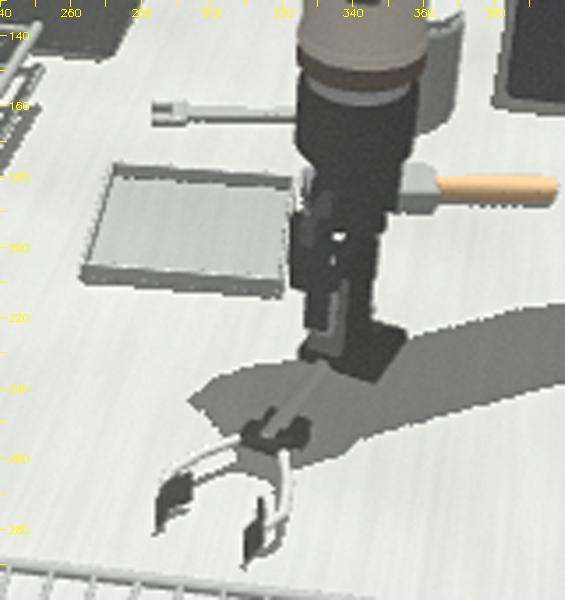

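Emit:
apply_moves(rows=[[[0,0,0],[0,0,0],0.68],[[0,0,0],[0,0,0],0.66],[[0,0,0],[0,0,0],0.64],[[0,0,0],[0,0,0],0.63],[[0,0,0],[0,0,0],0.63]])

```text
clock: 3.95
ee_pos: [0.4799, -0.0313, 0.0519]
tcp_rot: [[0.963, 0.002, 0.27], [-0.27, -0.003, 0.963], [0.003, -1.0, -0.003]]
wrist_force: [-2.8, -3.9, 8.4]
gripper_width: 0.0538
```

```bash
python3 -c "
from h import *
mv([.4795,-.030,.051],74.4)
c=r.camera('wrist');crop(c,180,100,470,320,'w3.png')
c=r.camera('side');crop(c,240,130,400,300,'d6.png')
mv([.4795,-.030,.051],74.4)
"
```

```text
t 3.95 pos [ 0.4799 -0.0313  0.0519] yaw 74.34 w 0.0538 F [-2.8 -3.9  8.4] j7 35.4
 shift [-0.018, 0.022, 0.028] turn [0.032, -0.012, 0.029]
t 4.05 pos [ 0.4799 -0.0313  0.0519] yaw 74.34 w 0.0539 F [-2.3 -3.2  8.1] j7 35.4
 shift [-0.018, 0.022, 0.028] turn [0.031, -0.012, 0.03]
```

View pics/w3.png

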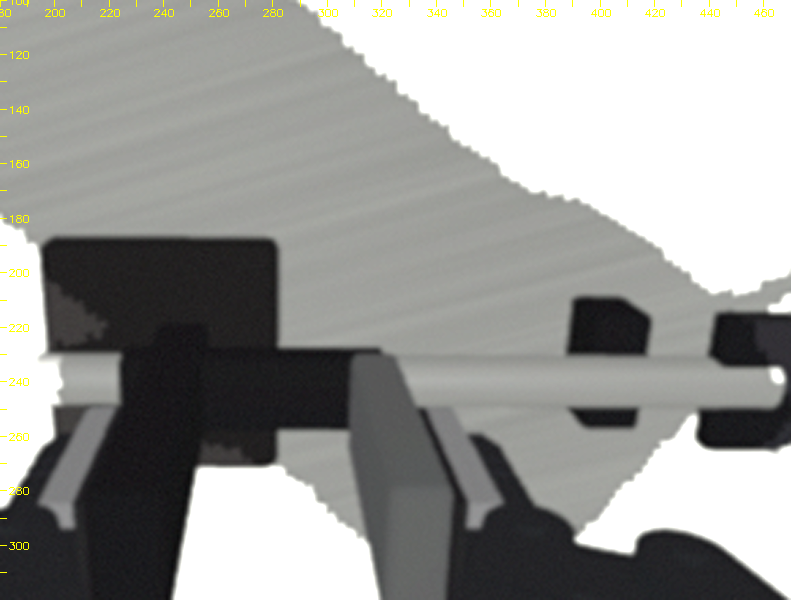

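Run:
```python
from h import *
import pickle
a,b=pickle.load(open('c0.pkl','rb'))
for c,nm,box in ((a,'oa.png',(370,270,420,320)),(b,'ob.png',(220,300,270,350))):
    im=c['image'].copy();k=10;x0,y0,x1,y1=box
    im=cv2.resize(im[y0:y1,x0:x1,::-1],None,fx=k,fy=k,interpolation=cv2.INTER_CUBIC)
    im=np.clip(im*1.5,0,255).astype(np.uint8)
    for cen,col in (((.608,.311),(0,255,0)),((.608,.307),(255,0,0))):
      for z in (0,.019):
        t=np.linspace(0,6.283,60)
        P=np.array([proj(c,(cen[0]+.016*np.cos(q),cen[1]+.016*np.sin(q),z)) for q in t])
        cv2.polylines(im,[((P-[x0,y0]+.5)*k).astype(int)],True,col,1)
    cv2.imwrite('pics/'+nm,im)
```

```text
(no output)
```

View pics/oa.png

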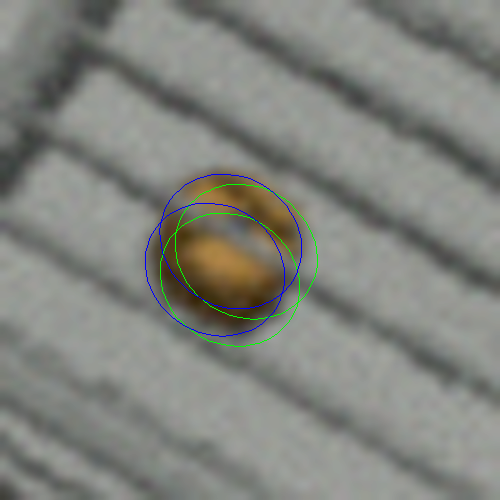

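View pics/ob.png

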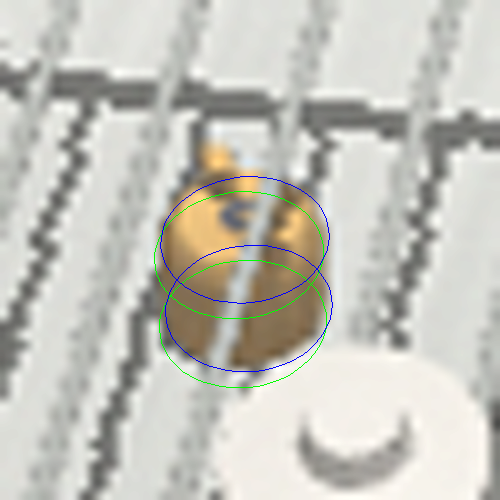

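Emit:
apply_moves(rows=[[[0,-0.1,0],[0,0,0],0.63],[[0,-0.2,0],[0,0,0],0.63],[[0,-0.3,0],[0,0,0],0.63],[[0,-0.3,0],[0,0,0],0.63]])

```text
clock: 4.55
ee_pos: [0.4801, -0.0311, 0.0642]
tcp_rot: [[0.963, 0.002, 0.27], [-0.27, -0.003, 0.963], [0.003, -1.0, -0.003]]
wrist_force: [1.0, 0.5, -3.0]
gripper_width: 0.0539
```

```bash
python3 -c "
from h import *
mv([.6206,.015,.075],93.9)
c=r.camera('side');crop(c,240,130,400,300,'d7.png')
"
```

```text
t 4.55 pos [ 0.4801 -0.0311  0.0642] yaw 74.34 w 0.0539 F [ 1.   0.5 -3. ] j7 36.5
 shift [3.073, -0.267, 2.058] turn [0.034, -3.911, 0.03]
```

View pics/d7.png

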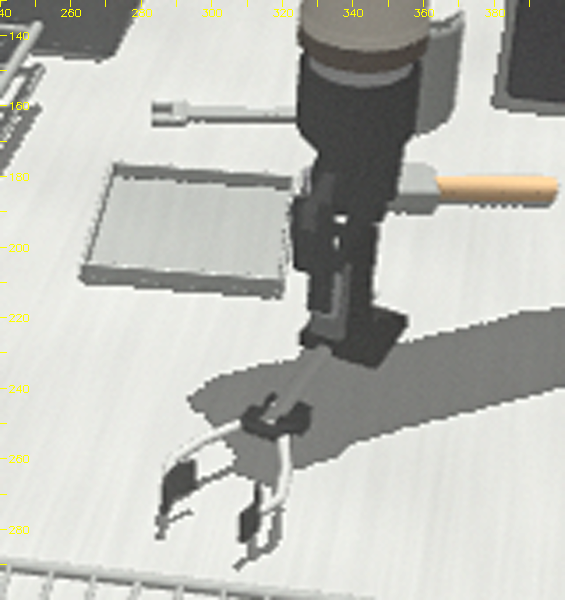

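```bash
python3 -c "
from h import *
mv([.622,.012,.065],93.9)"
```

```text
t 4.6 pos [ 0.4799 -0.0312  0.064 ] yaw 74.34 w 0.0539 F [-0.   0.2 -2.8] j7 36.5
 shift [3.129, -0.022, 1.999] turn [0.036, -3.912, 0.026]
```

Emit:
apply_moves(rows=[[[0.1,0,0.06],[0,-0.1,0],0.63],[[0.4,0,0.25],[0,-0.4,0],0.63],[[0.8,0,0.5],[0,-0.9,0],0.63],[[1.25,0,0.8],[0,-1.5,0],0.63],[[1.7,0,1.1],[0,-2.1,0],0.63],[[2.15,0,1.4],[0,-2.7,0],0.63],[[2.6,-0.02,1.7],[0,-3.2,0],0.63],[[2.9,-0.02,1.88],[0,-3.6,0],0.63],[[3.08,-0.02,1.97],[0,-3.85,0],0.63],[[3.13,-0.02,2.0],[0,-3.91,0],0.63]])

```text
clock: 5.85
ee_pos: [0.6222, 0.012, 0.0646]
tcp_rot: [[0.998, 0.001, -0.068], [0.068, -0.003, 0.998], [0.001, -1.0, -0.003]]
wrist_force: [-0.8, 0.0, -1.7]
gripper_width: 0.0537
```

```bash
python3 -c "
from h import *
mv([.622,.015,.0545],93.9)
c=r.camera('side');crop(c,200,180,380,340,'d8.png')
c=r.camera('scene');crop(c,300,160,460,320,'s8.png')
"
```

```text
t 5.85 pos [0.6222 0.012  0.0646] yaw 93.9 w 0.0537 F [-0.8  0.  -1.7] j7 54.4
 shift [0.0, 0.253, 0.076] turn [0.038, -0.0, 0.014]
```

View pics/d8.png

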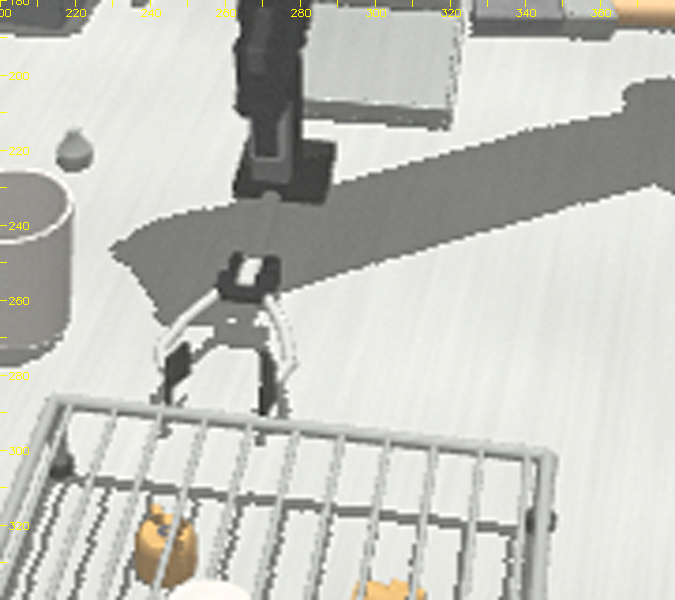

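View pics/s8.png

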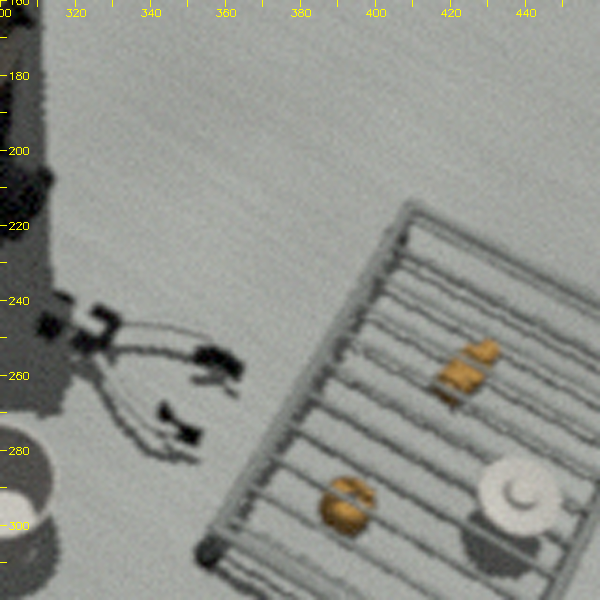

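```bash
python3 -c "
from h import *
c=r.camera('side');print(proj(c,(.6096,.198,.0295)),at(c,200+222/3.75,180+371/3.75,.0295))
a=r.camera('scene');print(proj(a,(.6096,.198,.0295)),at(a,300+200/3.75,160+397/3.75,.0295))
mv([.6214,.119,.0545],93.9)
"
```

```text
[257.99075871 281.11095832] [0.60887833 0.19102712 0.0295    ]
[352.4219184  265.50734553] [0.60908024 0.20018296 0.0295    ]
t 6.05 pos [0.6215 0.0117 0.0648] yaw 93.87 w 0.0539 F [-0.7 -0.4 -2.3] j7 54.4
 shift [0.178, 0.248, 2.678] turn [0.045, -0.006, 0.013]
```

Emit:
apply_moves(rows=[[[0.09,0.12,0.0],[0,0,0],0.63],[[0.18,0.25,0.0],[0,0,0],0.63],[[0.18,0.25,0.2],[0,0,0],0.63],[[0.18,0.25,0.55],[0,0,0],0.63],[[0.18,0.25,0.95],[0,0,0],0.63],[[0.18,0.25,1.35],[0,0,0],0.63],[[0.18,0.25,1.7],[0,0,0],0.63],[[0.18,0.25,1.95],[0,0,0],0.63],[[0.18,0.25,2.1],[0,0,0],0.63],[[0.18,0.25,2.15],[0,0,0],0.63]])

```text
clock: 7.3
ee_pos: [0.6229, 0.0981, 0.0545]
tcp_rot: [[0.998, 0.001, -0.068], [0.068, -0.004, 0.998], [0.001, -1.0, -0.004]]
wrist_force: [-0.8, -0.6, -2.1]
gripper_width: 0.0537
```

```bash
python3 -c "
from h import *
mv([.6214,.119,.0545],93.9)
c=r.camera('side');crop(c,200,230,340,350,'d9.png')
c=r.camera('scene');crop(c,320,230,440,330,'s9.png')
"
```

```text
t 7.3 pos [0.6229 0.0981 0.0545] yaw 93.88 w 0.0537 F [-0.8 -0.6 -2.1] j7 46.6
 shift [-0.002, -0.003, 0.523] turn [0.046, -0.003, 0.012]
```

View pics/d9.png

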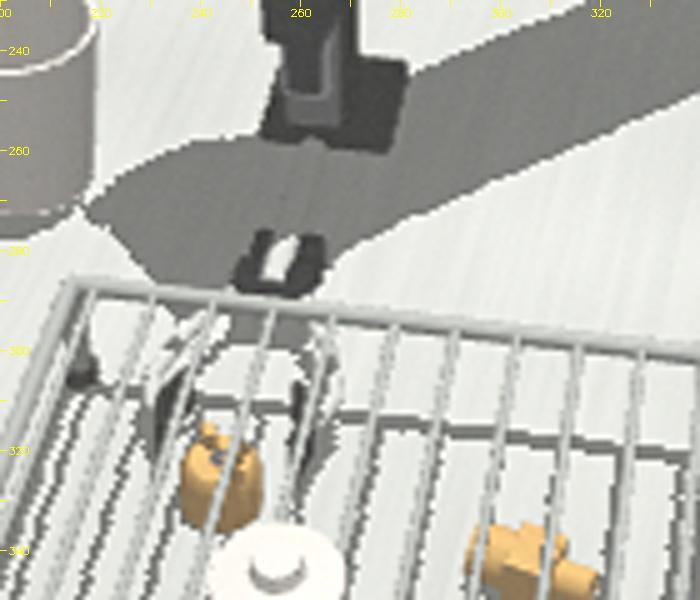

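View pics/s9.png

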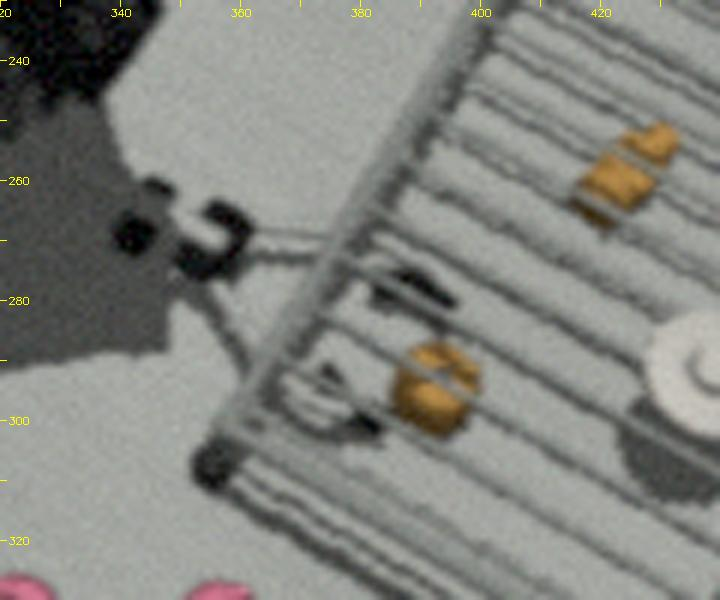

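Emit:
apply_moves(rows=[[[0,0,0.1],[0,0,0],0.63],[[0,0,0.24],[0,0,0],0.63],[[0,0,0.38],[0,0,0],0.63],[[0,0,0.48],[0,0,0],0.63],[[0,0,0.52],[0,0,0],0.63],[[0,0.03,0.52],[0,0,0],0.63],[[0,0.06,0.52],[0,0,0],0.63]])

```text
clock: 8.28
ee_pos: [0.6218, 0.118, 0.0522]
tcp_rot: [[0.998, 0.002, -0.067], [0.067, -0.004, 0.998], [0.001, -1.0, -0.005]]
wrist_force: [-1.1, -2.4, 4.6]
gripper_width: 0.0538
```

```bash
python3 -c "
from h import *
mv([.6214,.119,.0525],93.9)
c=r.camera('side');crop(c,200,230,340,350,'d9.png')
c=r.camera('scene');crop(c,320,230,440,330,'s9.png')
"
```

```text
t 8.28 pos [0.6218 0.118  0.0522] yaw 93.83 w 0.0538 F [-1.1 -2.4  4.6] j7 44.7
 shift [-0.008, -0.008, 0.025] turn [0.052, -0.014, 0.015]
```

View pics/d9.png

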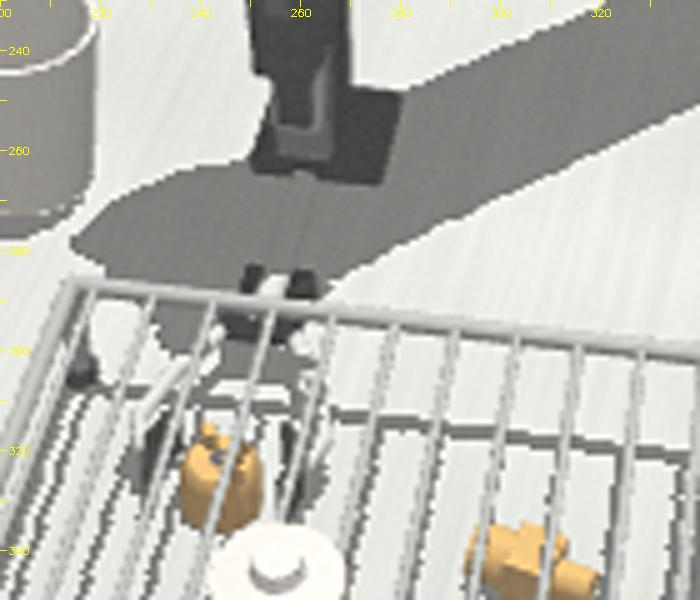

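View pics/s9.png

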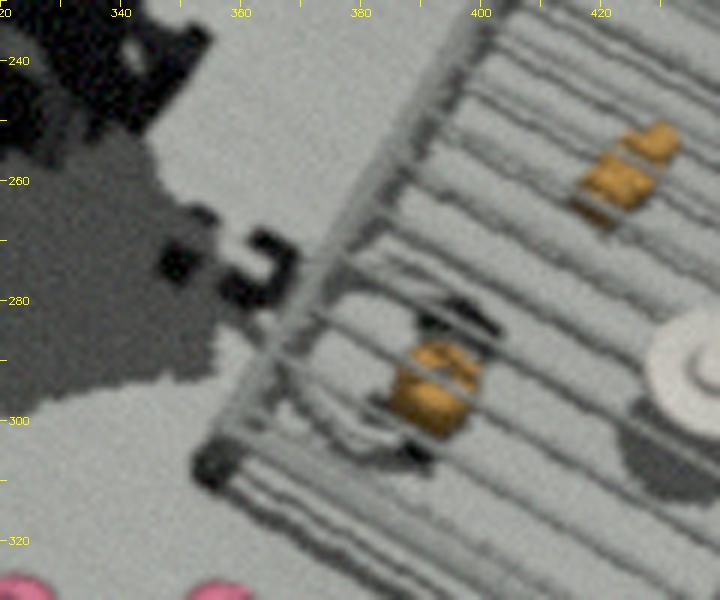

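Emit:
apply_moves(rows=[[[0,0,0],[0,0,0],0.62],[[0,0,0],[0,0,0],0.61],[[0,0,0],[0,0,0],0.6],[[0,0,0],[0,0,0],0.59],[[0,0,0],[0,0,0],0.58],[[0,0,0],[0,0,0],0.58]])

```text
clock: 9.12
ee_pos: [0.6224, 0.117, 0.0529]
tcp_rot: [[0.998, 0.003, -0.066], [0.066, -0.006, 0.998], [0.002, -1.0, -0.006]]
wrist_force: [-1.1, -4.8, 6.8]
gripper_width: 0.0495
```

```bash
python3 -c "
from h import *
mv([.6214,.119,.0525],93.9)
c=r.camera('side');crop(c,200,230,340,350,'d9.png')
print(r.state()['gripper_width'])
"
```

```text
t 9.12 pos [0.6224 0.117  0.0529] yaw 93.78 w 0.0495 F [-1.1 -4.8  6.8] j7 44.8
 shift [-0.022, 0.01, 0.052] turn [0.068, -0.024, 0.024]
0.04979944382329043
```

View pics/d9.png

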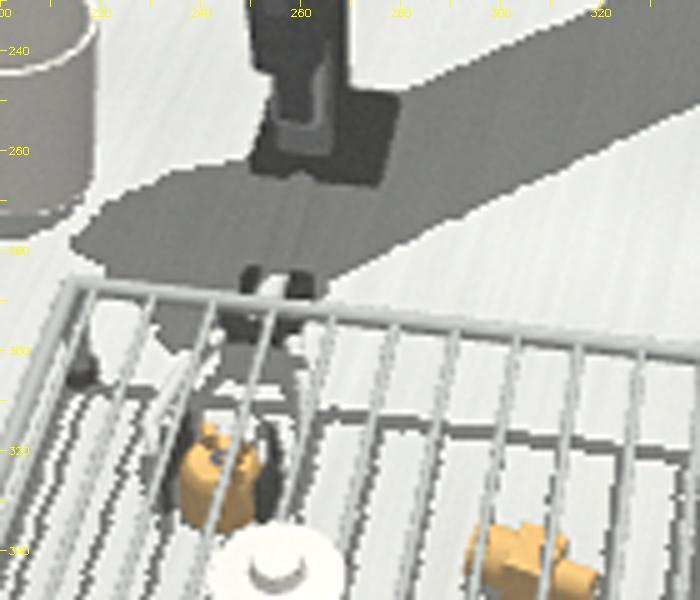

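Emit:
apply_moves(rows=[[[0,0,0.02],[0,0,0],0.57],[[0,0,0.04],[0,0,0],0.565],[[0,0,0.04],[0,0,0],0.56],[[0,0,0.04],[0,0,0],0.555],[[0,0,0.04],[0,0,0],0.55],[[0,0,0.04],[0,0,0],0.55]])

```text
clock: 9.93
ee_pos: [0.6231, 0.1176, 0.0535]
tcp_rot: [[0.998, 0.004, -0.065], [0.065, -0.007, 0.998], [0.003, -1.0, -0.007]]
wrist_force: [-0.9, -5.2, 6.5]
gripper_width: 0.0475
```

```bash
python3 -c "
from h import *
mv([.6214,.119,.0525],93.9)
c=r.camera('side');crop(c,200,230,340,350,'d9.png')
print(r.state()['gripper_width'])
c=r.camera('scene');crop(c,320,230,440,330,'s9.png')
print(r.state()['gripper_width'])
"
```

```text
t 9.93 pos [0.6231 0.1176 0.0535] yaw 93.72 w 0.0475 F [-0.9 -5.2  6.5] j7 44.6
 shift [-0.041, 0.023, 0.039] turn [0.085, -0.036, 0.037]
0.047268450022737774
0.047359249191888164
```

View pics/d9.png

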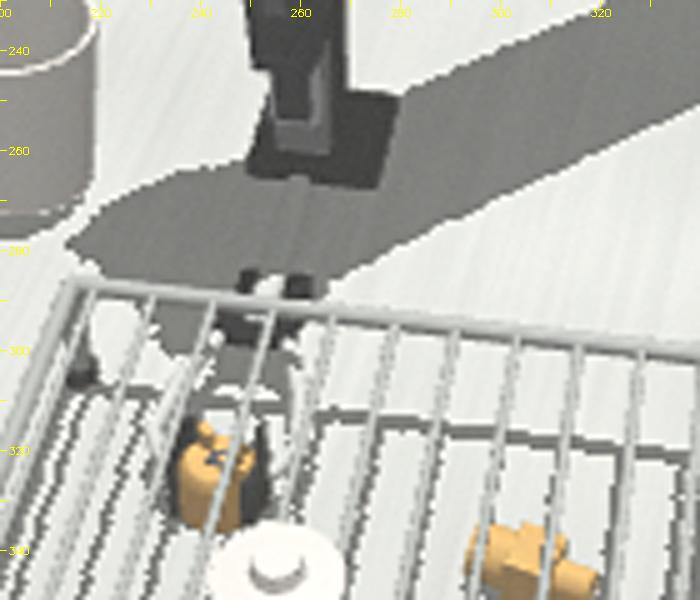

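View pics/s9.png

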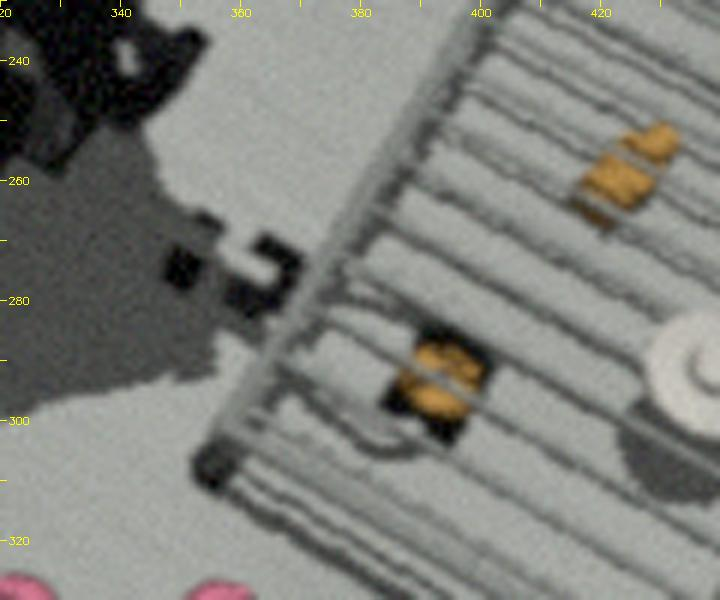

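Emit:
apply_moves(rows=[[[0,0,0],[0,0,0],0.54],[[0,0,0],[0,0,0],0.54],[[0,0,0],[0,0,0],0.54]])

```text
clock: 10.4
ee_pos: [0.6234, 0.1174, 0.0537]
tcp_rot: [[0.998, 0.004, -0.065], [0.065, -0.007, 0.998], [0.004, -1.0, -0.007]]
wrist_force: [-1.1, -4.8, 6.2]
gripper_width: 0.0469
```

```bash
python3 -c "
from h import *
mv([.6214,.119,.0525],93.9)
"
```

```text
t 10.4 pos [0.6234 0.1174 0.0537] yaw 93.71 w 0.0469 F [-1.1 -4.8  6.2] j7 44.6
 shift [-0.047, 0.031, 0.043] turn [0.086, -0.038, 0.042]
```

Emit:
apply_moves(rows=[[[0,0,0],[0,0,0],0.53],[[0,0,0],[0,0,0],0.53],[[0,0,0],[0,0,0],0.53]])

```text
clock: 10.78
ee_pos: [0.6235, 0.1174, 0.0539]
tcp_rot: [[0.998, 0.004, -0.065], [0.065, -0.007, 0.998], [0.004, -1.0, -0.007]]
wrist_force: [-2.0, -4.1, 5.3]
gripper_width: 0.0458
```

```bash
python3 -c "
from h import *
mv([.6214,.119,.0525],93.9)
"
```

```text
t 10.78 pos [0.6235 0.1174 0.0539] yaw 93.71 w 0.0458 F [-2.  -4.1  5.3] j7 44.7
 shift [-0.05, 0.035, 0.044] turn [0.086, -0.038, 0.044]
```

Emit:
apply_moves(rows=[[[0,0,0],[0,0,0],0.52],[[0,0,0],[0,0,0],0.52],[[0,0,0],[0,0,0],0.52]])

```text
clock: 11.15
ee_pos: [0.6238, 0.1173, 0.0542]
tcp_rot: [[0.998, 0.005, -0.065], [0.065, -0.007, 0.998], [0.004, -1.0, -0.007]]
wrist_force: [-1.8, -4.9, 6.7]
gripper_width: 0.0457
```

```bash
python3 -c "
from h import *
mv([.6214,.119,.0525],93.9)
c=r.camera('side');crop(c,200,230,340,350,'d9.png')
print(r.state()['gripper_width'],r.state()['joint_torque'])
"
```

```text
t 11.15 pos [0.6238 0.1173 0.0542] yaw 93.71 w 0.0457 F [-1.8 -4.9  6.7] j7 44.7
 shift [-0.057, 0.042, 0.045] turn [0.084, -0.038, 0.049]
0.04509816188711173 [ -2.33013868 -56.16351843 -19.69878316 -17.40932465   0.14193434
  -0.79060882  -0.37828186]
```

View pics/d9.png

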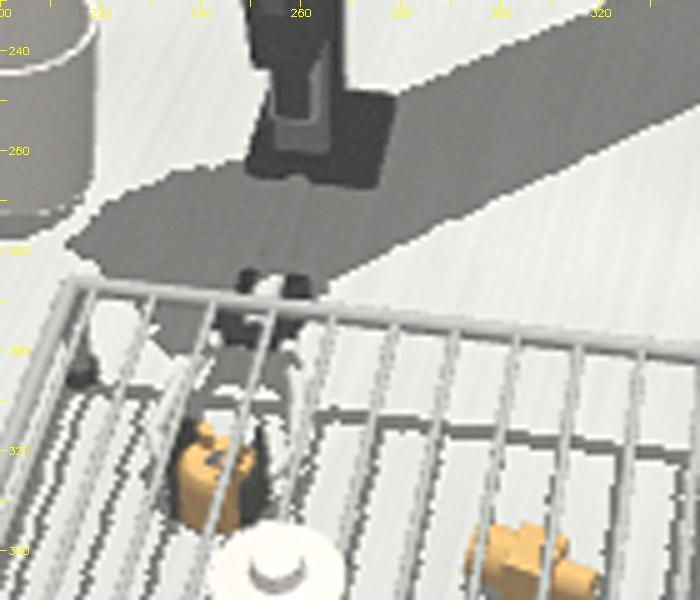

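Emit:
apply_moves(rows=[[[0,0,0],[0,0,0],0.51],[[0,0,0],[0,0,0],0.5],[[0,0,0],[0,0,0],0.5],[[0,0,0],[0,0,0],0.5]])

```text
clock: 11.7
ee_pos: [0.6239, 0.1173, 0.0544]
tcp_rot: [[0.998, 0.005, -0.065], [0.065, -0.007, 0.998], [0.005, -1.0, -0.007]]
wrist_force: [-1.5, -5.3, 6.7]
gripper_width: 0.0448
```

```bash
python3 -c "
from h import *
mv([.6214,.119,.0525],93.9)
w=[]
for i in range(4): r.camera('wrist'); w.append(r.state()['gripper_width'])
print(w)
c=r.camera('side');crop(c,200,230,340,350,'d9.png')
"
```

```text
t 11.7 pos [0.6239 0.1173 0.0544] yaw 93.71 w 0.0448 F [-1.5 -5.3  6.7] j7 44.7
 shift [-0.06, 0.048, 0.046] turn [0.081, -0.038, 0.051]
[0.045163595710576925, 0.044860697828380515, 0.045038530400017956, 0.04495767373551803]
```

View pics/d9.png

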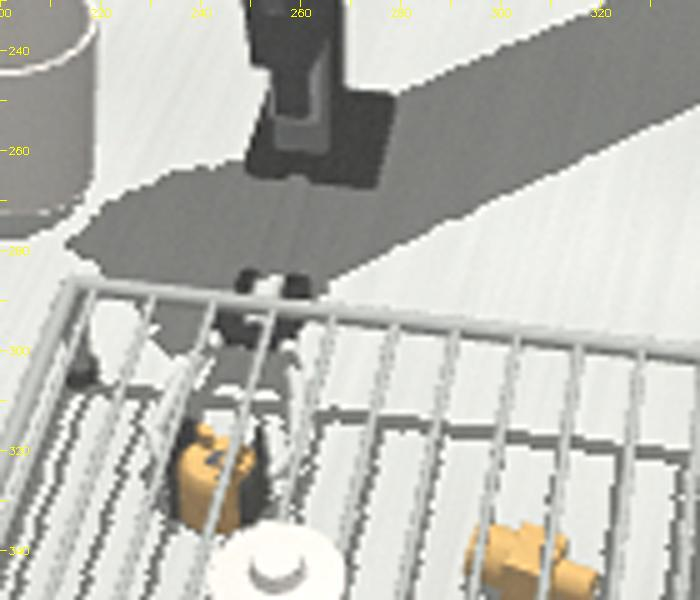

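Emit:
apply_moves(rows=[[[0,0,0],[0,0,0],0.53],[[0,-0.03,0],[0,0,0],0.53],[[0,-0.06,0],[0,0,0],0.53],[[0,-0.1,0],[0,0,0],0.53],[[0,-0.13,0],[0,0,0],0.53],[[0,-0.13,0],[0,0,0],0.53]])

```text
clock: 12.7
ee_pos: [0.6239, 0.1174, 0.0596]
tcp_rot: [[0.998, 0.005, -0.065], [0.065, -0.007, 0.998], [0.005, -1.0, -0.007]]
wrist_force: [-0.2, -0.3, -2.5]
gripper_width: 0.0456
```

```bash
python3 -c "
from h import *
mv([.6300,.002,.060],93.9)
c=r.camera('side');crop(c,200,230,340,350,'d9.png')
c=r.camera('scene');crop(c,320,230,440,330,'s9.png')
print(r.state()['gripper_width'])
"
```

```text
t 12.7 pos [0.6239 0.1174 0.0596] yaw 93.71 w 0.0456 F [-0.2 -0.3 -2.5] j7 44.9
 shift [-0.035, 0.011, -2.89] turn [0.08, -0.037, 0.053]
0.045353531903765634
```

View pics/d9.png

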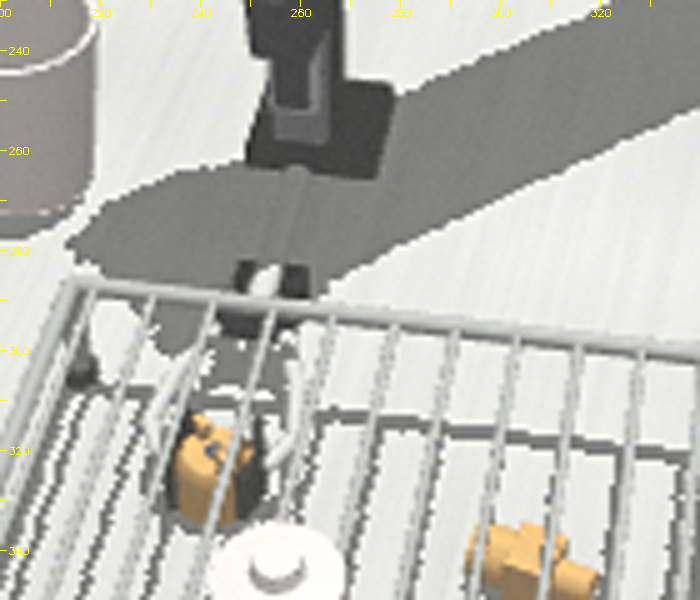

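View pics/s9.png

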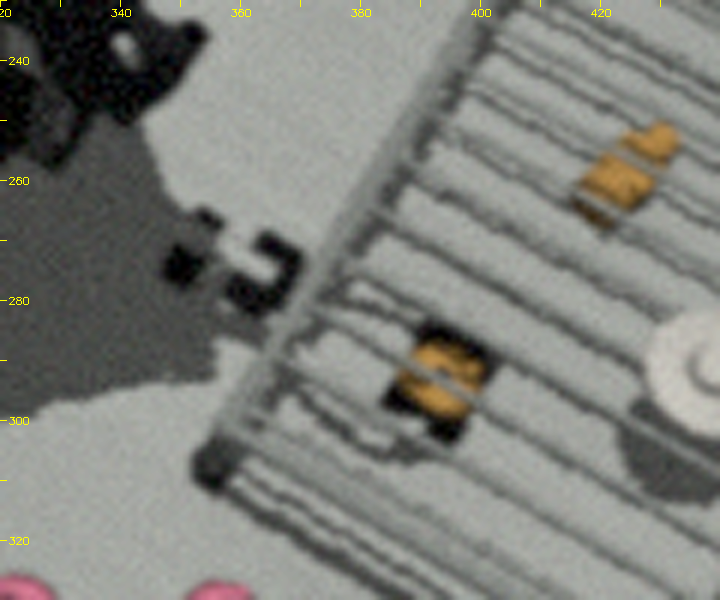

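Emit:
apply_moves(rows=[[[0,0,-0.08],[0,0,0],0.53],[[0,0,-0.3],[0,0,0],0.53],[[0,0,-0.65],[0,0,0],0.53],[[0,0,-1.05],[0,0,0],0.53],[[0,0,-1.5],[0,0,0],0.53],[[0,0,-1.95],[0,0,0],0.53],[[0,0,-2.35],[0,0,0],0.53],[[0,0,-2.65],[0,0,0],0.53],[[0,0,-2.85],[0,0,0],0.53],[[0,0,-2.9],[0,0,0],0.53]])

```text
clock: 14.05
ee_pos: [0.6314, 0.0011, 0.0604]
tcp_rot: [[0.998, 0.005, -0.064], [0.064, -0.007, 0.998], [0.005, -1.0, -0.007]]
wrist_force: [0.5, 0.6, -3.8]
gripper_width: 0.0453
```

```bash
python3 -c "
from h import *
mv([.6300,.002,.100],93.9)
c=r.camera('side');crop(c,200,180,340,350,'d10.png')
c=r.camera('scene');crop(c,280,200,400,320,'s10.png')
print(r.state()['gripper_width'])
"
```

```text
t 14.05 pos [0.6314 0.0011 0.0604] yaw 93.68 w 0.0453 F [ 0.5  0.6 -3.8] j7 55.2
 shift [-0.03, -0.991, 0.017] turn [0.081, -0.044, 0.052]
0.045326306442472104
```

View pics/d10.png

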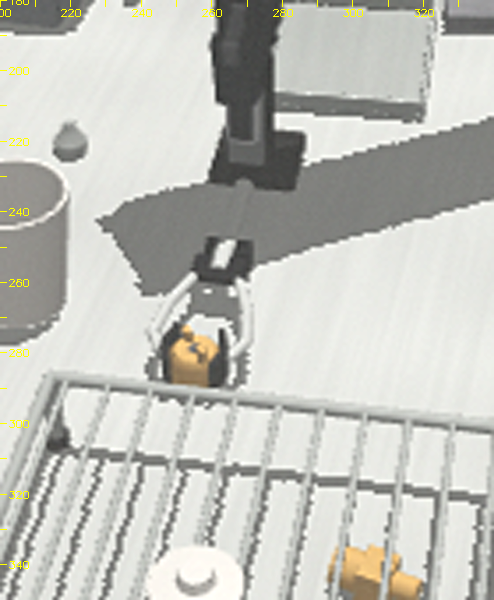

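View pics/s10.png

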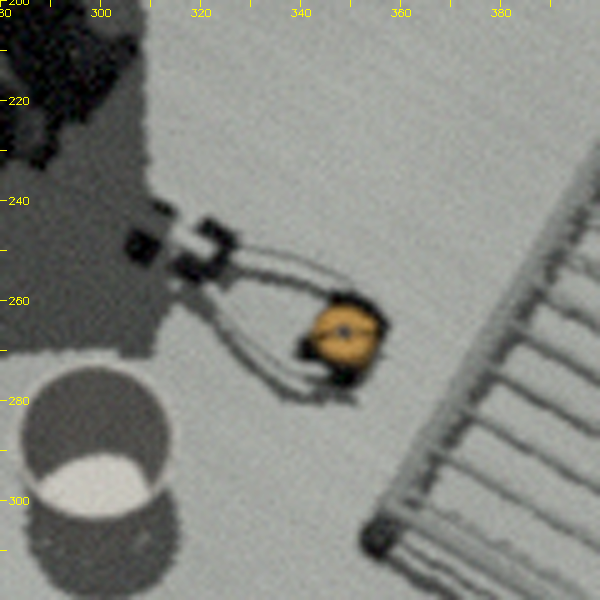

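Emit:
apply_moves(rows=[[[0,-0.1,0],[0,0,0],0.53],[[0,-0.3,0],[0,0,0],0.53],[[0,-0.6,0],[0,0,0],0.53],[[0,-0.9,0],[0,0,0],0.53],[[0,-1.1,0],[0,0,0],0.53],[[0,-1.2,0],[0,0,0],0.53]])

```text
clock: 14.9
ee_pos: [0.6314, 0.0022, 0.1093]
tcp_rot: [[0.998, 0.006, -0.065], [0.065, -0.007, 0.998], [0.006, -1.0, -0.007]]
wrist_force: [0.7, 0.8, -3.9]
gripper_width: 0.0457
```

```bash
python3 -c "
from h import *
mv([.3957,-.172,.107],5)
print(r.state()['joint_positions'])
c=r.camera('side');crop(c,200,160,340,350,'d11.png')
"
```

```text
t 14.9 pos [0.6314 0.0022 0.1093] yaw 93.72 w 0.0457 F [ 0.7  0.8 -3.9] j7 57.2
 shift [-6.164, 0.052, -3.964] turn [0.014, 17.744, 0.111]
[ 36.72908955  47.27149788 -59.04631217  96.67606661  45.56271971
  62.93633203  57.24476007]
```

View pics/d11.png

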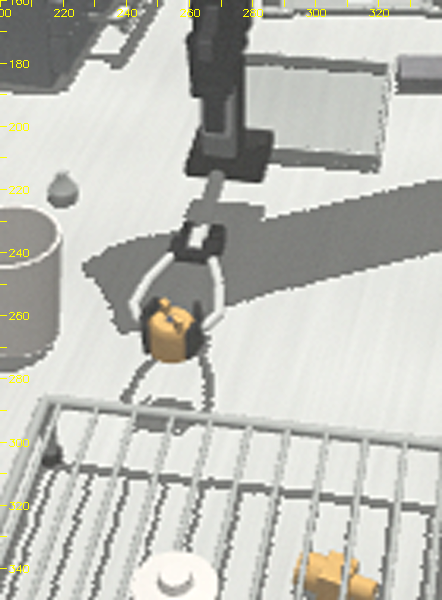

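Emit:
apply_moves(rows=[[[-0.06,0,-0.04],[0,0.17,0],0.53],[[-0.25,0,-0.16],[0,0.7,0],0.53],[[-0.5,0,-0.32],[0,1.4,0],0.53],[[-0.8,0,-0.5],[0,2.2,0],0.53],[[-1.1,0,-0.7],[0,3.1,0],0.53],[[-1.4,0,-0.9],[0,4.0,0],0.53],[[-1.7,0,-1.1],[0,4.9,0],0.53],[[-2.0,0,-1.3],[0,5.8,0],0.53],[[-2.3,0,-1.5],[0,6.7,0],0.53],[[-2.6,0,-1.7],[0,7.6,0],0.53]])

```text
clock: 16.2
ee_pos: [0.5312, -0.0726, 0.1091]
tcp_rot: [[0.825, 0.005, 0.566], [-0.566, -0.006, 0.825], [0.008, -1.0, -0.002]]
wrist_force: [0.1, 0.8, -3.5]
gripper_width: 0.0455
```

```bash
python3 -c "
from h import *
mv([.3957,-.172,.107],5)
"
```

```text
t 16.2 pos [ 0.5312 -0.0726  0.1091] yaw 55.54 w 0.0455 F [ 0.1  0.8 -3.5] j7 28.9
 shift [-1.388, 0.049, -3.965] turn [-0.016, 10.108, 0.097]
```

Emit:
apply_moves(rows=[[[-0.14,0,-0.4],[0,0.9,0],0.53],[[-0.28,0,-0.8],[0,1.8,0],0.53],[[-0.42,0,-1.2],[0,2.8,0],0.53],[[-0.56,0,-1.6],[0,3.8,0],0.53],[[-0.7,0,-2.0],[0,4.8,0],0.53],[[-0.84,0,-2.4],[0,5.8,0],0.53],[[-0.98,0,-2.8],[0,6.8,0],0.53],[[-1.1,0,-3.15],[0,7.7,0],0.53],[[-1.2,0,-3.45],[0,8.5,0],0.53],[[-1.3,0,-3.7],[0,9.2,0],0.53]])

```text
clock: 17.45
ee_pos: [0.4041, -0.1656, 0.109]
tcp_rot: [[0.162, 0.005, 0.987], [-0.987, -0.006, 0.162], [0.007, -1.0, 0.004]]
wrist_force: [0.1, 0.6, -3.4]
gripper_width: 0.0455
```

```bash
python3 -c "
from h import *
mv([.3957,-.172,.107],5)
"
```

```text
t 17.45 pos [ 0.4041 -0.1656  0.109 ] yaw 9.33 w 0.0455 F [ 0.1  0.6 -3.4] j7 4.7
 shift [0.123, 0.05, -0.232] turn [-0.051, 0.866, 0.08]
```

Emit:
apply_moves(rows=[[[0.06,0,-0.12],[0,0.45,0],0.53],[[0.1,0,-0.2],[0,0.7,0],0.53],[[0.12,0,-0.23],[0,0.86,0],0.53],[[0.12,0,-0.23],[0,0.86,0],0.53]])

```text
clock: 17.95
ee_pos: [0.396, -0.1717, 0.109]
tcp_rot: [[0.088, 0.006, 0.996], [-0.996, -0.006, 0.088], [0.007, -1.0, 0.005]]
wrist_force: [1.0, -0.2, -2.3]
gripper_width: 0.0455
```

```bash
python3 -c "
from h import *
mv([.3957,-.172,.07],5)
c=r.camera('side');crop(c,240,120,400,260,'d12.png')
c=r.camera('scene');crop(c,170,110,330,230,'s12.png')
"
```

```text
t 17.95 pos [ 0.396  -0.1717  0.109 ] yaw 5.05 w 0.0455 F [ 1.  -0.2 -2.3] j7 2.4
 shift [-0.001, 0.975, -0.013] turn [-0.058, 0.009, 0.078]
```

View pics/d12.png

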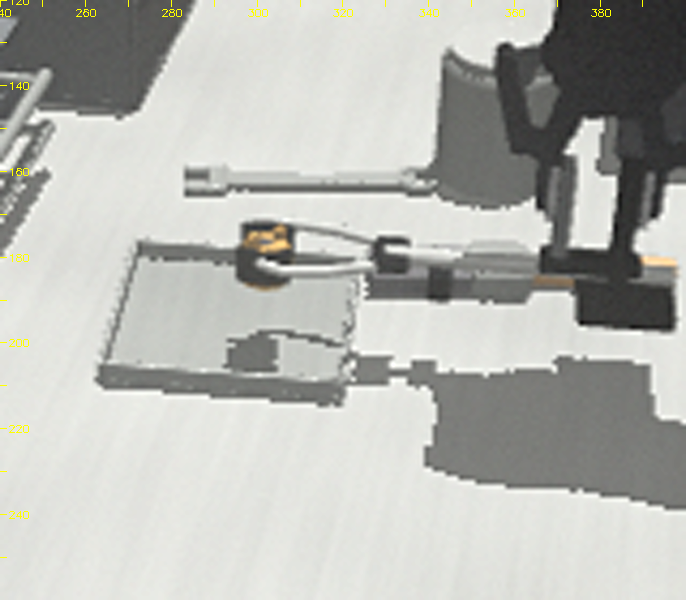

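View pics/s12.png

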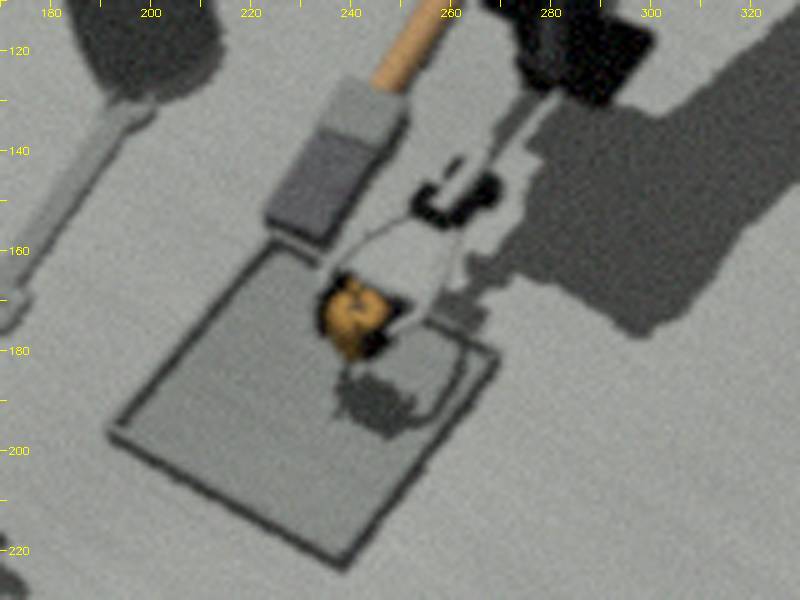

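Emit:
apply_moves(rows=[[[0,0.1,0],[0,0,0],0.53],[[0,0.3,0],[0,0,0],0.53],[[0,0.5,0],[0,0,0],0.53],[[0,0.7,0],[0,0,0],0.53],[[0,0.9,0],[0,0,0],0.53],[[0,1.03,0],[0,0,0],0.53],[[0,1.1,0],[0,0,0],0.53],[[0,1.13,0],[0,0,0],0.53],[[0,1.13,0],[0,0,0],0.53]])

```text
clock: 19.18
ee_pos: [0.3964, -0.1719, 0.0639]
tcp_rot: [[0.088, 0.006, 0.996], [-0.996, -0.006, 0.088], [0.007, -1.0, 0.005]]
wrist_force: [0.5, -0.5, -2.9]
gripper_width: 0.0456
```

```bash
python3 -c "
from h import *
mv([.3957,-.172,.058],5)
c=r.camera('side');crop(c,250,150,370,240,'d13.png')
c=r.camera('scene');crop(c,190,120,310,210,'s13.png')
print(r.state()['wrist_force'],r.state()['ft_torque'])
"
```

```text
t 19.18 pos [ 0.3964 -0.1719  0.0639] yaw 5.07 w 0.0456 F [ 0.5 -0.5 -2.9] j7 -3.0
 shift [-0.001, 0.148, -0.019] turn [-0.06, 0.013, 0.078]
[ 0.1313231  -0.0946707  -2.84483224] [ 0.02722172  0.17351125 -0.0043423 ]
```

View pics/d13.png

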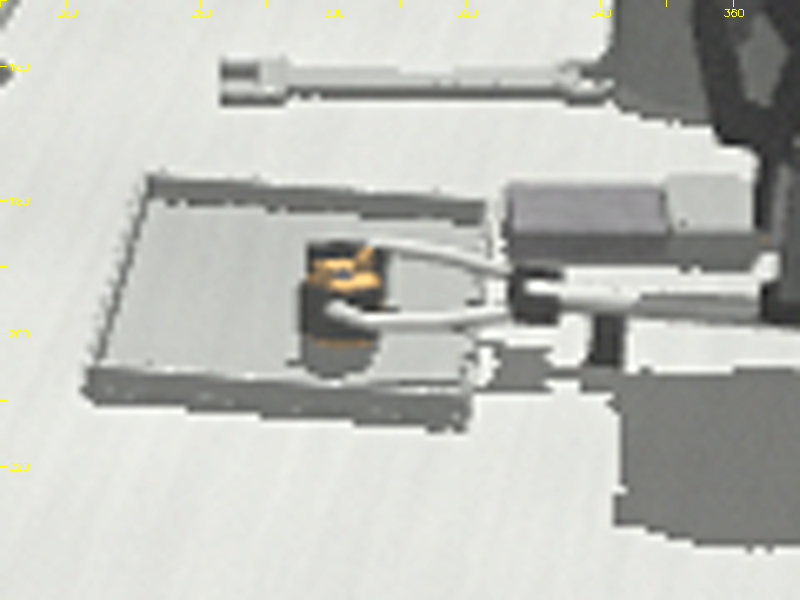

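View pics/s13.png

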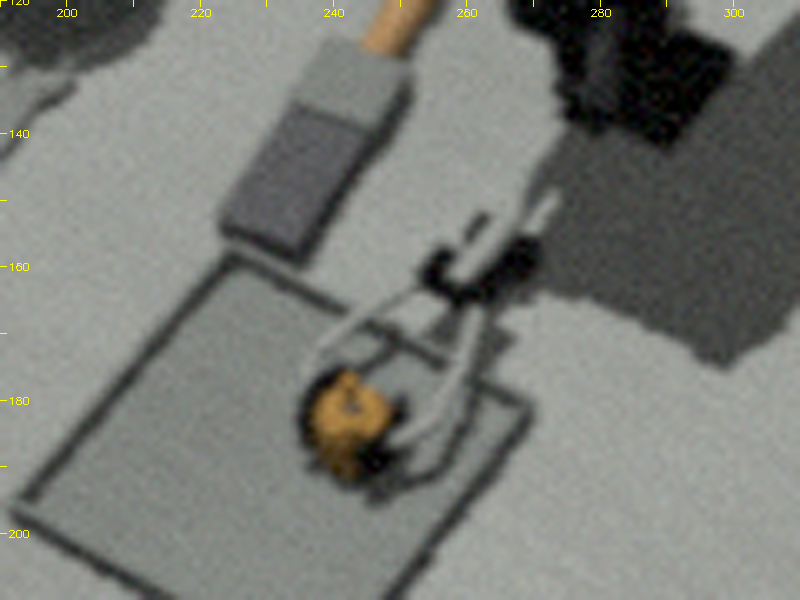

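Emit:
apply_moves(rows=[[[0,0.04,0],[0,0,0],0.53],[[0,0.07,0],[0,0,0],0.53],[[0,0.1,0],[0,0,0],0.53],[[0,0.1,0],[0,0,0],0.53]])

```text
clock: 19.77
ee_pos: [0.3964, -0.172, 0.0599]
tcp_rot: [[0.088, 0.006, 0.996], [-0.996, -0.006, 0.088], [0.007, -1.0, 0.005]]
wrist_force: [-0.3, -0.5, -3.4]
gripper_width: 0.0455
```

```bash
python3 -c "
from h import *
mv([.3957,-.172,.058],5)
c=r.camera('side');crop(c,250,150,370,240,'d14.png')
print(r.state()['wrist_force'],r.state()['ft_torque'])
"
```

```text
t 19.77 pos [ 0.3964 -0.172   0.0599] yaw 5.07 w 0.0455 F [-0.3 -0.5 -3.4] j7 -3.5
 shift [-0.002, 0.047, -0.018] turn [-0.06, 0.013, 0.078]
[-0.80928552 -0.26721439 -3.16003405] [ 0.02466224  0.16123899 -0.02018291]
```

View pics/d14.png

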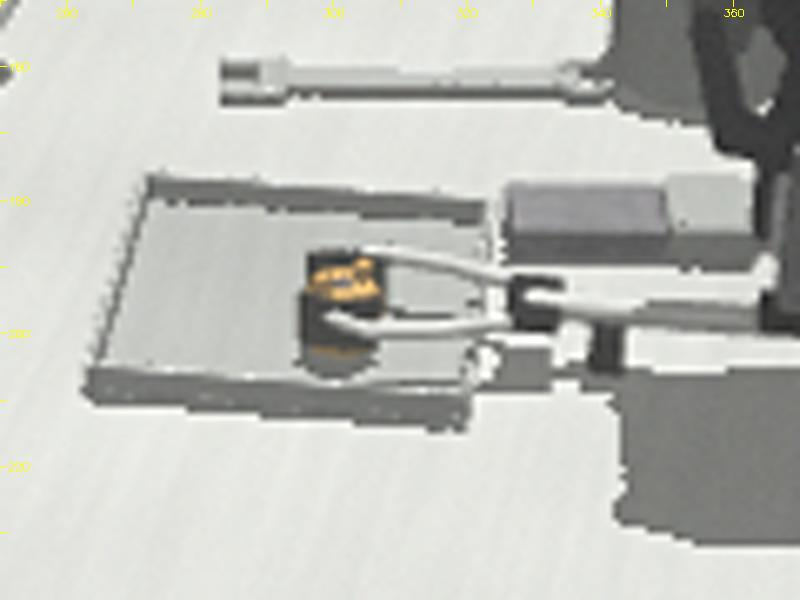

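Emit:
apply_moves(rows=[[[0,0.03,0],[0,0,0],0.53],[[0,0.05,0],[0,0,0],0.53],[[0,0.05,0],[0,0,0],0.53]])

```text
clock: 20.2
ee_pos: [0.3964, -0.172, 0.0578]
tcp_rot: [[0.088, 0.006, 0.996], [-0.996, -0.006, 0.088], [0.007, -1.0, 0.005]]
wrist_force: [0.2, 0.8, -2.8]
gripper_width: 0.045
```

```bash
python3 -c "
from h import *
mv([.3957,-.172,.056],5)
c=r.camera('side');crop(c,280,170,340,215,'d14.png')
print(r.state()['wrist_force'],r.state()['ft_torque'])
"
```

```text
t 20.2 pos [ 0.3964 -0.172   0.0578] yaw 5.07 w 0.045 F [ 0.2  0.8 -2.8] j7 -3.8
 shift [-0.001, 0.046, -0.018] turn [-0.059, 0.013, 0.077]
[ 0.55073021  0.27904878 -2.92854215] [0.04080234 0.21205528 0.01428063]
```

View pics/d14.png

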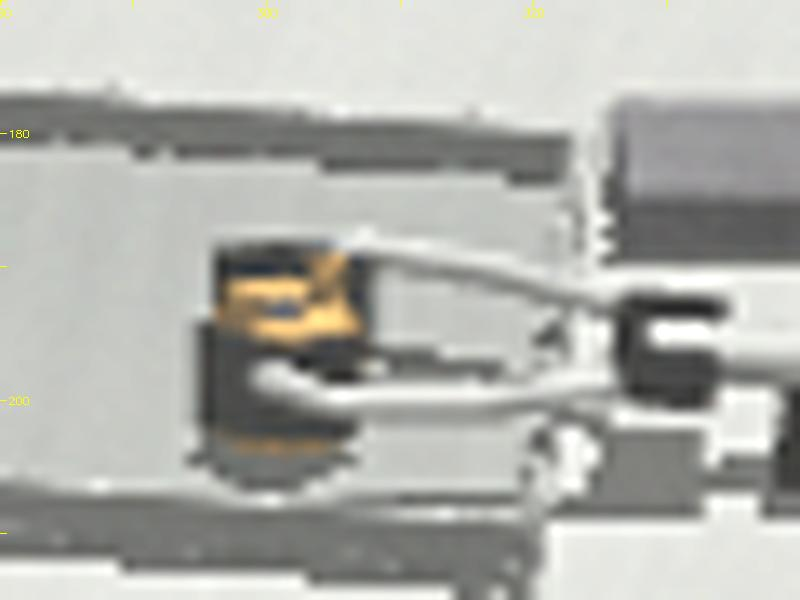

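Emit:
apply_moves(rows=[[[0,0.02,0],[0,0,0],0.53],[[0,0.04,0],[0,0,0],0.53],[[0,0.04,0],[0,0,0],0.53]])

```text
clock: 20.62
ee_pos: [0.3965, -0.1721, 0.0564]
tcp_rot: [[0.088, 0.006, 0.996], [-0.996, -0.007, 0.088], [0.007, -1.0, 0.005]]
wrist_force: [-2.6, -0.4, 0.7]
gripper_width: 0.0458
```

```bash
python3 -c "
from h import *
mv([.3957,-.172,.055],5)
c=r.camera('side');crop(c,280,170,340,215,'d14.png')
print(r.state()['wrist_force'],r.state()['ft_torque'])
"
```

```text
t 20.62 pos [ 0.3965 -0.1721  0.0564] yaw 5.06 w 0.0458 F [-2.6 -0.4  0.7] j7 -4.0
 shift [-0.004, 0.035, -0.02] turn [-0.061, 0.012, 0.081]
[-1.89263407 -0.38749761  1.62792011] [ 0.06579158 -0.01308591  0.01643588]
```

View pics/d14.png

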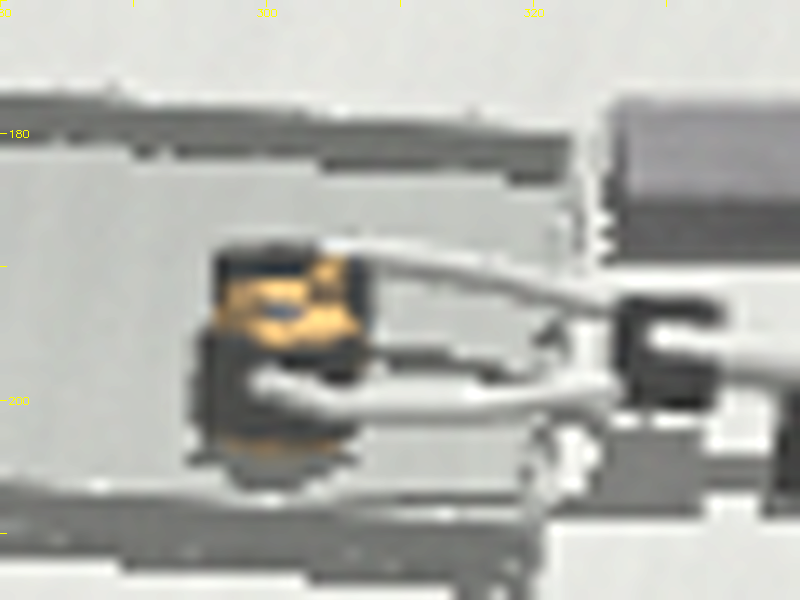

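```bash
python3 -c "
from h import *
c=r.camera('side')
for z in (.004,.006,.008):
  print(z,proj(c,(.583,-.157+.016,z)).round(1),proj(c,(.583,-.157,z+.032)).round(1))
c=r.camera('scene');crop(c,220,150,280,200,'s14.png')
"
```

```text
0.004 [301.5 204.2] [303.  190.7]
0.006 [301.6 203.5] [303.1 190.1]
0.008 [301.6 202.9] [303.1 189.4]
```

View pics/s14.png

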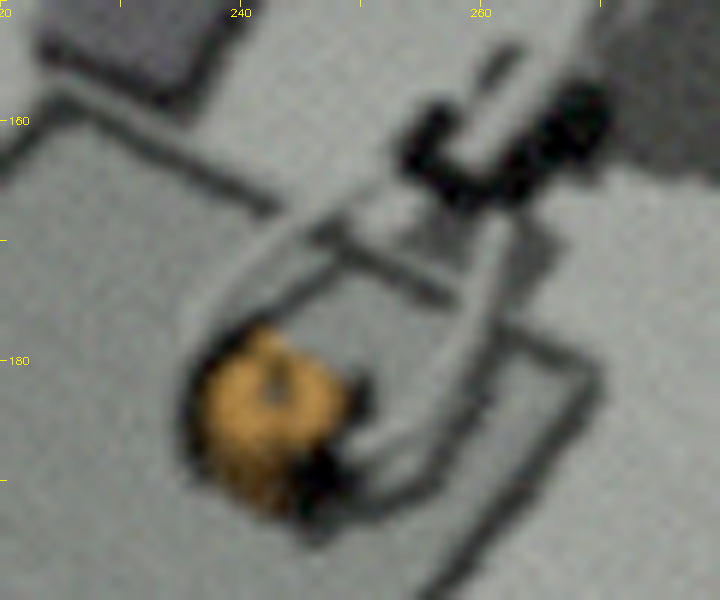

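Emit:
apply_moves(rows=[[[0,0,0],[0,0,0],0.54],[[0,0,0],[0,0,0],0.55],[[0,0,0.01],[0,0,0],0.56],[[0,0,0.02],[0,0,0],0.57],[[0,0,0.04],[0,0,0],0.58],[[0,0,0.05],[0,0,0],0.59],[[0,0,0.06],[0,0,0],0.6],[[0,0,0.07],[0,0,0],0.61],[[0,0,0.08],[0,0,0],0.62],[[0,0,0.08],[0,0,0],0.625]])

```text
clock: 22.02
ee_pos: [0.3997, -0.1718, 0.0564]
tcp_rot: [[0.088, 0.006, 0.996], [-0.996, -0.007, 0.088], [0.007, -1.0, 0.005]]
wrist_force: [0.4, 0.5, -2.4]
gripper_width: 0.0539
```

```bash
python3 -c "
from h import *
mv([.3957,-.172,.055],5)
c=r.camera('side');crop(c,270,160,360,225,'d15.png')
c=r.camera('scene');crop(c,210,140,290,200,'s15.png')
"
```

```text
t 22.02 pos [ 0.3997 -0.1718  0.0564] yaw 5.06 w 0.0539 F [ 0.4  0.5 -2.4] j7 -4.2
 shift [-0.005, 0.035, -0.101] turn [-0.062, 0.012, 0.081]
```

View pics/d15.png

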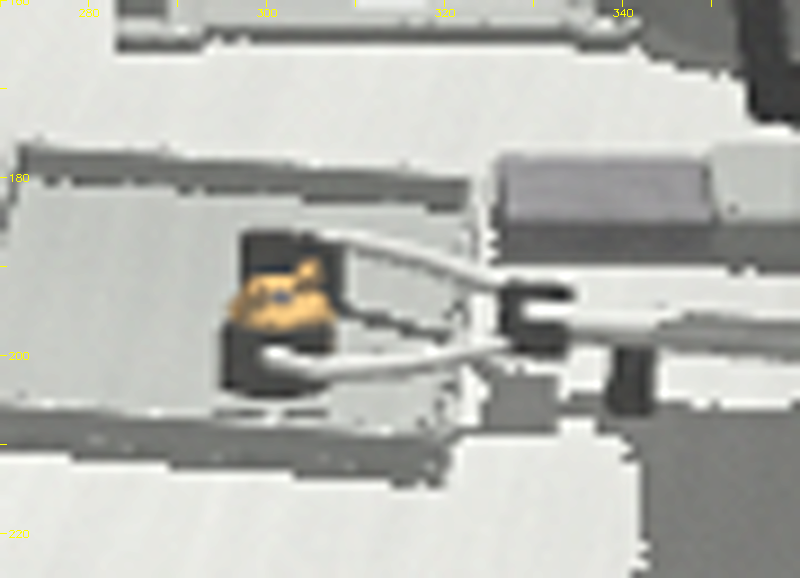

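View pics/s15.png

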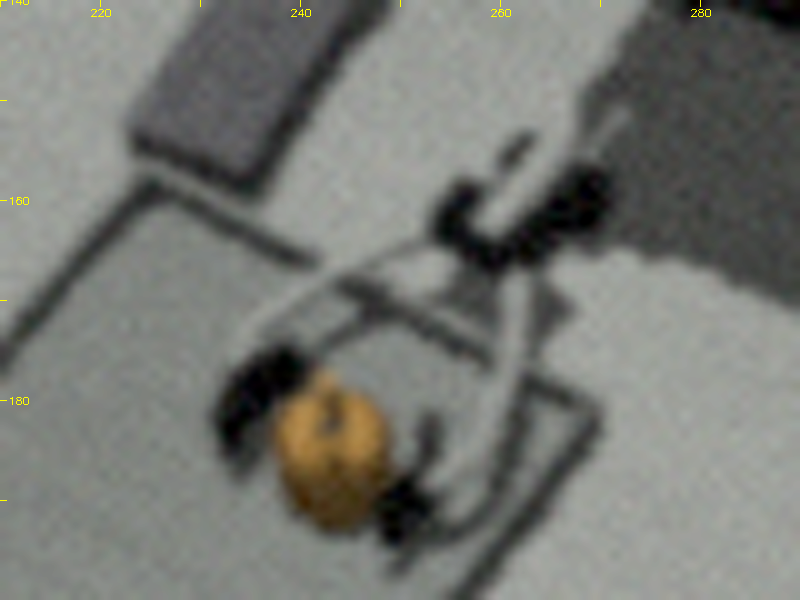

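Emit:
apply_moves(rows=[[[0,-0.1,0],[0,0,0],0.625],[[0,-0.3,0],[0,0,0],0.625],[[0,-0.55,0],[0,0,0],0.625],[[0,-0.85,0],[0,0,0],0.625],[[0,-1.15,0],[0,0,0],0.625],[[0,-1.4,0],[0,0,0],0.625],[[0,-1.6,0],[0,0,0],0.625],[[0,-1.7,0],[0,0,0],0.625]])

```text
clock: 23.12
ee_pos: [0.3994, -0.1715, 0.125]
tcp_rot: [[0.088, 0.006, 0.996], [-0.996, -0.007, 0.088], [0.008, -1.0, 0.006]]
wrist_force: [0.2, -0.4, -3.3]
gripper_width: 0.0537
```

```bash
python3 -c "
from h import *
mv([.4795,-.031,.10],74.4)
c=r.camera('side');crop(c,240,130,400,250,'d16.png')
"
```

```text
t 23.12 pos [ 0.3994 -0.1715  0.125 ] yaw 5.05 w 0.0537 F [ 0.2 -0.4 -3.3] j7 4.0
 shift [-3.328, 0.613, 2.3] turn [-0.005, -13.87, 0.115]
```

View pics/d16.png

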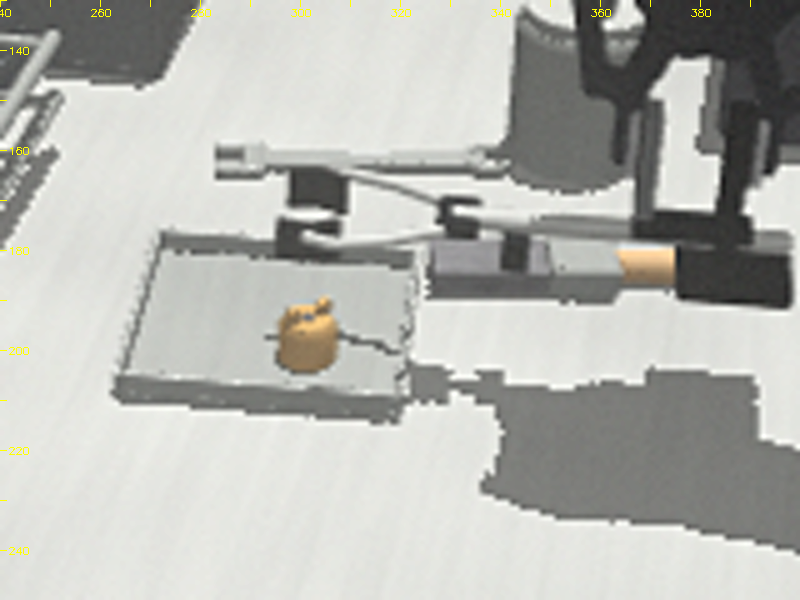

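```bash
python3 -c "
from h import *
mv([.455,-.025,.11],70)
"
```

```text
t 23.18 pos [ 0.3995 -0.1716  0.1251] yaw 5.06 w 0.0538 F [ 0.6 -0.1 -2.6] j7 4.0
 shift [-3.53, 0.361, 1.702] turn [-0.01, -12.989, 0.117]
```

Emit:
apply_moves(rows=[[[-0.1,0,0.05],[0,-0.3,0],0.625],[[-0.4,0,0.2],[0,-1.2,0],0.625],[[-0.75,0,0.4],[0,-2.5,0],0.625],[[-1.15,0,0.6],[0,-4.0,0],0.625],[[-1.55,0,0.8],[0,-5.5,0],0.625],[[-1.95,0.05,1.0],[0,-7.0,0],0.625],[[-2.35,0.1,1.2],[0,-8.5,0],0.625],[[-2.75,0.15,1.4],[0,-10.0,0],0.625],[[-3.1,0.2,1.55],[0,-11.3,0],0.625],[[-3.35,0.2,1.65],[0,-12.3,0],0.625]])

```text
clock: 24.42
ee_pos: [0.4536, -0.0302, 0.1162]
tcp_rot: [[0.921, 0.006, 0.391], [-0.391, -0.006, 0.921], [0.008, -1.0, -0.003]]
wrist_force: [0.2, -0.2, -2.5]
gripper_width: 0.0536
```

```bash
python3 -c "
from h import *
mv([.455,-.025,.06],70)
"
```

```text
t 24.43 pos [ 0.4536 -0.0302  0.1162] yaw 67.01 w 0.0536 F [ 0.2 -0.2 -2.5] j7 35.1
 shift [-0.03, 1.405, 0.137] turn [0.035, -0.597, 0.091]
```

Emit:
apply_moves(rows=[[[-0.02,0.1,0.1],[0.03,-0.4,0.05],0.625],[[-0.03,0.4,0.14],[0.03,-0.6,0.09],0.625],[[-0.03,0.75,0.14],[0.03,-0.6,0.09],0.625],[[-0.03,1.05,0.14],[0.03,-0.6,0.09],0.625],[[-0.03,1.25,0.14],[0.03,-0.6,0.09],0.625],[[-0.03,1.38,0.14],[0.03,-0.6,0.09],0.625],[[-0.03,1.45,0.14],[0.03,-0.6,0.09],0.625],[[-0.03,1.5,0.14],[0.03,-0.6,0.09],0.625],[[-0.03,1.54,0.14],[0.03,-0.6,0.09],0.625]])

```text
clock: 25.55
ee_pos: [0.4553, -0.025, 0.0547]
tcp_rot: [[0.94, 0.0, 0.342], [-0.342, -0.001, 0.94], [0.001, -1.0, -0.0]]
wrist_force: [0.3, 0.7, -1.3]
gripper_width: 0.0534
```

```bash
python3 -c "
from h import *
mv([.455,-.025,.0515],70)
c=r.camera('side');crop(c,260,170,380,290,'d17.png')
"
```

```text
t 25.55 pos [ 0.4553 -0.025   0.0547] yaw 70.01 w 0.0534 F [ 0.3  0.7 -1.3] j7 31.2
 shift [-0.007, 0.08, -0.003] turn [0.005, 0.001, 0.007]
```

View pics/d17.png

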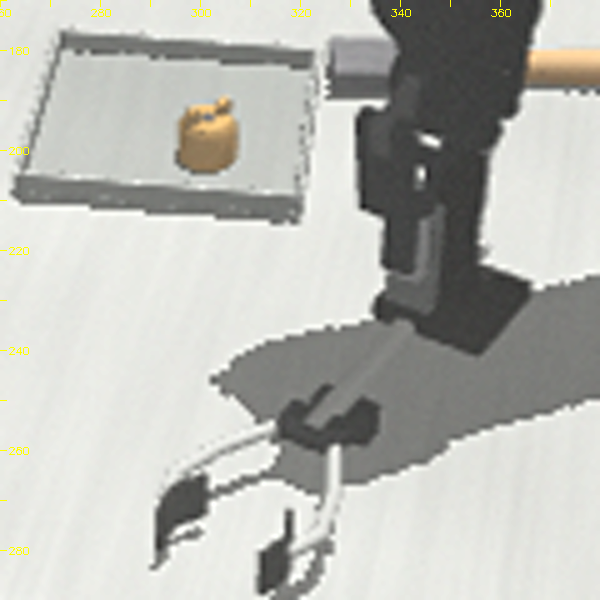

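Emit:
apply_moves(rows=[[[0,0.03,0],[0,0,0],0.625],[[0,0.06,0],[0,0,0],0.625],[[0,0.07,0],[0,0,0],0.625],[[0,0.07,0],[0,0,0],0.625]])

```text
clock: 26.1
ee_pos: [0.4553, -0.0251, 0.0521]
tcp_rot: [[0.94, 0.0, 0.342], [-0.342, -0.001, 0.94], [0.001, -1.0, -0.001]]
wrist_force: [-2.1, -0.9, 5.0]
gripper_width: 0.0535
```

```bash
python3 -c "
from h import *
mv([.455,-.025,.0515],70)
"
```

```text
t 26.1 pos [ 0.4553 -0.0251  0.0521] yaw 70.0 w 0.0535 F [-2.1 -0.9  5. ] j7 30.9
 shift [-0.009, 0.015, 0.0] turn [0.01, -0.001, 0.009]
```

On the bench; open slowly, then rise.

Emit:
apply_moves(rows=[[[0,0,0],[0,0,0],0.64],[[0,0,0],[0,0,0],0.66],[[0,0,0],[0,0,0],0.7],[[0,0,0],[0,0,0],0.8],[[0,0,0],[0,0,0],0.95],[[0,0,0],[0,0,0],1],[[0,0,0],[0,0,0],1]])

```text
clock: 26.98
ee_pos: [0.4553, -0.0251, 0.0521]
tcp_rot: [[0.94, 0.0, 0.342], [-0.342, -0.001, 0.94], [0.001, -1.0, -0.001]]
wrist_force: [0.2, 0.6, -1.2]
gripper_width: 0.0852
```

```bash
python3 -c "
from h import *
mv([.455,-.025,.0515],70)
c=r.camera('wrist');crop(c,150,100,440,320,'w18.png')
"
```

```text
t 26.98 pos [ 0.4553 -0.0251  0.0521] yaw 70.0 w 0.0852 F [ 0.2  0.6 -1.2] j7 30.9
 shift [-0.008, 0.014, 0.001] turn [0.011, -0.001, 0.008]
```

View pics/w18.png

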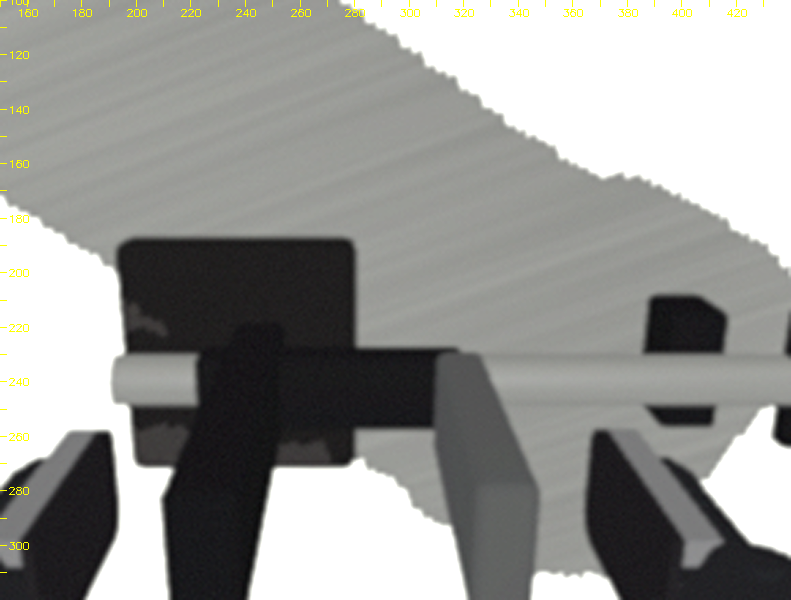

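Both fingers stand free of the post and trigger. Rising.

Emit:
apply_moves(rows=[[[0,-0.3,0],[0,0,0],1],[[0,-0.9,0],[0,0,0],1],[[0,-1.7,0],[0,0,0],1],[[0,-2.6,0],[0,0,0],1],[[0,-3.5,0],[0,0,0],1],[[0,-4.2,0],[0,0,0],1],[[0,-4.5,0],[0,0,0],1],[[0,-4.5,0],[0,0,0],1]])

```text
clock: 28.02
ee_pos: [0.4554, -0.0252, 0.2325]
tcp_rot: [[0.939, 0.001, 0.343], [-0.343, -0.002, 0.939], [0.002, -1.0, -0.001]]
wrist_force: [-0.6, -0.2, -0.2]
gripper_width: 0.0857
```

```bash
python3 -c "
from h import *
mv([.455,-.025,.0515],70)
c=r.camera('side');cv2.imwrite('pics/dz.png',c['image'][...,::-1]);crop(c,260,170,360,290,'dz2.png')
c=r.camera('scene');cv2.imwrite('pics/sz.png',c['image'][...,::-1])
"
```

```text
t 28.02 pos [ 0.4554 -0.0252  0.2325] yaw 69.96 w 0.0857 F [-0.6 -0.2 -0.2] j7 48.0
 shift [-0.021, 4.525, 0.008] turn [0.017, -0.007, 0.023]
```

View pics/dz.png

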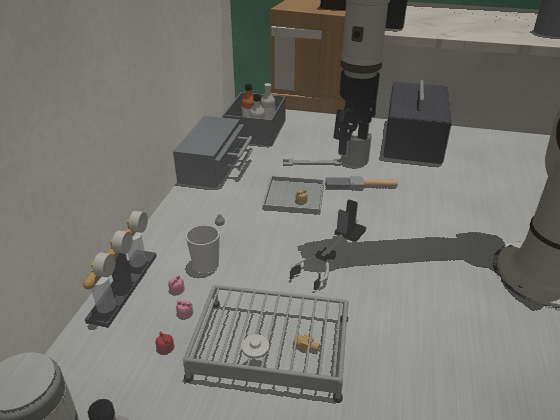

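View pics/dz2.png

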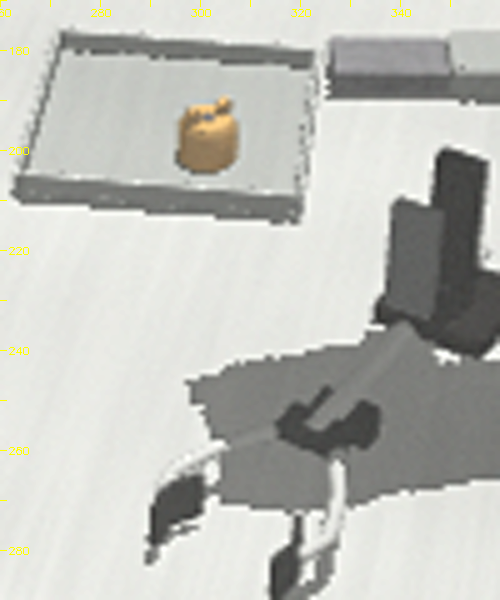

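View pics/sz.png

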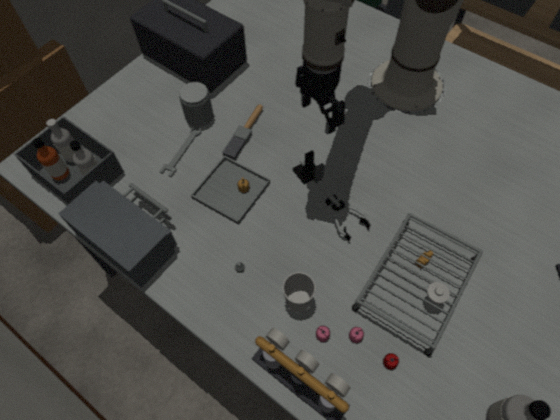

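The cap stands upright in the tray at side-view pixel (301,198). The grabber stands on its feet at (350,225), and everything else looks as it did at the start. The robot touches nothing.

```bash
python3 -c "
from bench import r
print(r.finish_job())"
```

```text
the job is handed in; nothing more can be done
None
```

The air cap is standing upright in the parts tray, and I handed the job in at about 28 s of the 69 s allowed. I gripped the grabber from above, reached under the rack, closed the jaws on the cap, drew it out, carried it across and set it down. Then I stood the grabber on its feet on the bench, let go and rose clear. The gripper never touched the cap.

**Final checks:**
- **Cap:** the last pictures show it upright inside the tray walls.
- **Grabber:** it stands released at about (0.455, -0.025). By calculation it is more than 60 mm from both the tray and the rack.
- **Other objects:** the coupling, lid, cup, nozzle, wrench, tin, brush and the pink and red look-alikes all appear unmoved.
- **Forces:** wrist force stayed below 9 N in all readings, and it was near zero at the end.

**Not confirmed:** I could not measure the squeeze force on the trigger directly. The finger readings suggest it was about 20 to 45 N while carrying, and briefly up to about 60 N under the rack, so it may have gone over the advised 18 to 30 N. The cap showed no slip or tilt in the pictures.

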